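# Knock out a cured mount and recharge the mounting press

## Task

Unload and recharge the specimen mounting press: work its hand lever so that the knockout rod pushes the cured mount up out of the mould, set the mount down the same way up, flat in the white specimen tray, and bring the lever back up so that the rod is down again. Then use the scoop to take all the resin pellets out of the steel trough (don't pick them out of the trough with the gripper's fingers) and tip them into the empty mould. Lay the scoop flat back on the sheet of paper, close the mould by setting its steel lid level in the mouth, and do not disturb the other things on the bench.

Things in the scene. Friction and masses are not known exactly. Their poses are not given: they have to be found in the camera images.
- mould_mouth (a point): centre of the round mouth of the press's steel mould, level with its rim, 128 mm above the bench. The mouth is 84 mm wide at the rim, an open cone that narrows over 14 mm to a straight bore 52 mm wide and 34 mm deep (wall 7 mm). Its axes are those of the press: z up, x away from the robot at yaw 0, y to the left
- mould_floor (a point): centre of the flat floor of the mould, 80 mm above the bench; the 22 mm knockout rod comes up through a hole here and is flush with the floor when the lever is up
- press: the fixed mounting press: white cast base 130 x 150 mm with two cheeks, a square steel plate on top (125 x 115 mm, top at 80 mm) that carries the flared mould. Origin on the bench under the mould's axis; the hand lever stands out from its -y side
- lever_pivot (a point): pivot of the hand lever, 60 mm to the -y side of the mould's axis, 42 mm above the bench. The pivot axis runs along the press's x
- lever_grip (a point): middle of the lever's grey round grip bar, 16 mm thick, 82 mm long, which runs along the press's x; from the end of the lever's arm it points to -x, and this point lies 42 mm to the -x side of the arm. It moves on a circle of 160 mm radius about the pivot: lever up, 113 mm out to -y and 113 mm above it; lever down, 159 mm out and 16 mm below
- lever (a joint): angle of the hand lever: 0 = fully up (rod down), grows as the lever is pressed down, 0.885 rad = fully down (rod fully up). Stiff: about 7 N at the grip in either direction, and it stays where it is left
- rod (a joint): height of the knockout rod above its rest, flush with the mould floor (m): 0.0497 m per rad of the lever, 0.044 at the top
- mount: the cured mount: a brown resin disc 50 mm across, 24 mm high, 60 g, with a small bright specimen showing in its upper face. Origin at the centre of its underside, z up. At the start it sits on the mould floor, out of the fingers' reach; with the rod fully up its underside stands 4 mm below the rim and its top 20 mm above it
- tray: fixed white specimen tray, 100 mm (x) by 150 mm (y), walls 10 mm high and 4 mm thick, floor 4 mm. Origin under its centre. Two small old mounts stand in it at its +y end; the rest is free
- old_mount1: small black mount 30 mm across, 18 mm high, in the tray, 55 mm to +y of the tray's centre; stays there
- old_mount2: a second one like it
- trough: fixed stainless trough, 158 mm (x) by 72 mm (y), 24 mm high, walls and floor 4 mm (inside 150 x 64 mm, floor 4 mm above the bench). Origin on the bench under its centre; its +x end points roughly to the robot's right. The pellets lie in its +x half at the start; its -x half is free for the scoop to go in
- pellet1: resin pellet, dark brown, smooth and slippery (friction about 0.2): a rod with round ends, 18 mm thick, 25 mm long, 10 g. Origin at its centre, long axis along its own y. In some runs it is absent (3 to 5 of the five are there)
- pellet2: resin pellet, dark brown, smooth and slippery (friction about 0.2): a rod with round ends, 18 mm thick, 25 mm long, 10 g. Origin at its centre, long axis along its own y. In some runs it is absent (3 to 5 of the five are there)
- pellet3: resin pellet, dark brown, smooth and slippery (friction about 0.2): a rod with round ends, 18 mm thick, 25 mm long, 10 g. Origin at its centre, long axis along its own y. In some runs it is absent (3 to 5 of the five are there)
- pellet4: resin pellet, dark brown, smooth and slippery (friction about 0.2): a rod with round ends, 18 mm thick, 25 mm long, 10 g. Origin at its centre, long axis along its own y. In some runs it is absent (3 to 5 of the five are there)
- pellet5: resin pellet, dark brown, smooth and slippery (friction about 0.2): a rod with round ends, 18 mm thick, 25 mm long, 10 g. Origin at its centre, long axis along its own y. In some runs it is absent (3 to 5 of the five are there)
- scoop: the scoop, flat on the sheet at the start: stainless pan 70 mm long (x), 58 mm wide (y), 26 mm high, sheet 2 mm with a bevelled lip, open at the top and the front (+x); 110 g. Origin under the middle of the pan: nose edge 35 mm ahead at +x, back wall 35 mm behind. A grey handle, 13 mm thick (y), 20 mm deep, 80 mm long, rises from the top of the back wall, leaning back 25 degrees from upright
- scoop_nose (a point): middle of the lower front edge of the scoop's pan
- scoop_grip (a point): centre of the handle where it is best gripped across its 13 mm thickness: 55 mm behind and 61 mm above the scoop's origin; its axes are the scoop's
- lid: the mould's steel lid, loose on the bench at the start, 300 g: a plate 80 mm across and 11 mm thick whose lower edge tapers (45 degrees) to 64 mm, so that it drops into the flared mouth and centres itself; a round knob 22 mm across stands on it from 20 to 42 mm above its underside. Origin at the centre of its underside, z up. Seated level in the mouth, its underside lies about 8 mm below the rim
- sheet: sheet of white paper fixed on the bench, 148 mm (x) by 210 mm (y), 1 mm thick. Origin under its centre
- reagent_bottle: brown bottle, 52 mm across, 110 mm high; a bystander
- beaker: glass beaker, 64 mm across, 75 mm high; a bystander
There are look-alikes about, which are no part of the job. What is shaped like the pellet3 but green or yellow is not meant.

How it is judged (in metres and radians):
On the way, in this order (a step that is already met when the one before it is completed fails the run):
1. the knockout rod has been driven up (at least 38 mm) and the mount stands on it, raised out of the mould's bore (value of joint rod above 0.038 m and horizontal distance between mount and mould_mouth below 0.02 m and z of mount in the frame of press above 0.114 m), for 0.2 s.
2. the mount lies flat in the tray, the same way up and let go, and the lever is back up (x of mount in the frame of tray between -0.03 and 0.03 m and y of mount in the frame of tray between -0.055 and 0.055 m and z of mount in the frame of tray below 0.008 m and angle between mount's own z axis and vertical below 0.08 rad and contact force between the fingers and mount below 0.1 N and linear speed of mount below 0.03 m/s and value of joint lever below 0.08 rad), for 0.2 s.
3. all the pellets are in the mould, below its rim (horizontal distance between each of pellet1, pellet2, pellet3, pellet4, pellet5 and mould_mouth below 0.032 m and z of pellet1 in the frame of press between 0.08 and 0.13 m and z of pellet2 in the frame of press between 0.08 and 0.13 m and z of pellet3 in the frame of press between 0.08 and 0.13 m and z of pellet4 in the frame of press between 0.08 and 0.13 m and z of pellet5 in the frame of press between 0.08 and 0.13 m), for 0.2 s.
At the end, for the whole second after the job is handed in: Mount flat and upright on the tray floor; lever within 0.08 rad of fully up; every pellet in the mould, its centre no more than 2 mm above the rim; lid in the mouth (within 8 mm of centre, level, underside below the rim); scoop flat, its pan's middle on the sheet; all let go and at rest (all of step 2 and all of step 3 and x of scoop in the frame of sheet between -0.07 and 0.07 m and y of scoop in the frame of sheet between -0.1 and 0.1 m and horizontal distance between lid and mould_mouth below 0.008 m and z of lid in the frame of press between 0.11 and 0.126 m and angle between each of lid, scoop's own z axis and vertical below 0.1 rad and linear speed of each of lid, scoop below 0.03 m/s and height (world z) of scoop below 0.006 m); the robot touches nothing.
It fails at once if the gripper's fingers touch a pellet that lies in the trough ((contact force between the fingers and pellet1 above 0.3 N and x of pellet1 in the frame of trough between -0.079 and 0.079 m and y of pellet1 in the frame of trough between -0.036 and 0.036 m and z of pellet1 in the frame of trough below 0.03 m) or (contact force between the fingers and pellet2 above 0.3 N and x of pellet2 in the frame of trough between -0.079 and 0.079 m and y of pellet2 in the frame of trough between -0.036 and 0.036 m and z of pellet2 in the frame of trough below 0.03 m) or (contact force between the fingers and pellet3 above 0.3 N and x of pellet3 in the frame of trough between -0.079 and 0.079 m and y of pellet3 in the frame of trough between -0.036 and 0.036 m and z of pellet3 in the frame of trough below 0.03 m) or (contact force between the fingers and pellet4 above 0.3 N and x of pellet4 in the frame of trough between -0.079 and 0.079 m and y of pellet4 in the frame of trough between -0.036 and 0.036 m and z of pellet4 in the frame of trough below 0.03 m) or (contact force between the fingers and pellet5 above 0.3 N and x of pellet5 in the frame of trough between -0.079 and 0.079 m and y of pellet5 in the frame of trough between -0.036 and 0.036 m and z of pellet5 in the frame of trough below 0.03 m)).
It fails at once if a bystander (bottle, beaker or old mount) is shifted by more than 40 mm (distance of any of reagent_bottle, beaker, old_mount1, old_mount2 from where it was at the start of the episode above 0.04 m).
Of pellet1, pellet2, pellet3, pellet4, pellet5 only 3 to 5 are there at a start; the rules pass over those that are not, and their reading is None.
At some moment in a run one of scoop, mount, lid may be knocked a few centimetres aside while the robot is not near it.
It also fails if it takes over 200 s, if anything falls off the work surface, if the arm or the gripper's body presses on something with over 40 N, if the wrist force passes 120 N, or if a joint passes its speed limit or range.

## Robot

A 7-joint arm with a two-finger parallel gripper is mounted at the origin on the work surface. World frame = base frame: x ahead of the robot, y to its left, z up, the work surface at z = 0. Lengths are in mm, angles in rad, forces in N, time in s.
With the tool pointing down it reaches from about 400 to 875 mm from the base axis. Payload 4.4 kg.
Tool frame: the origin (TCP) lies at the very end of the fingers, on their centre line; the grasp point (between the pads) lies 19 mm behind it; z points along the fingers, y is the direction in which the jaws open and shut (so a half turn about z gives the same grasp; the last joint's range is limited). The gripper opens to 85 mm and grips with 20 to 120 N. Pads are 22 mm wide; open, the fingers measure 114 mm over their backs; the gripper's body (76 mm by 85 mm) begins 54 mm behind the grasp point. The pads swing forward as they close: fully open they stand 13 mm farther back than shut.
Start: joints at [1.089, 0.628, 0.038, 1.517, -0.027, 0.996, -0.02], TCP at [262.578, -594.618, 207.213] pointing down, gripper open.
Joint ranges: [-3.06, 3.06], [-0.37, 2.12], [-1.25, 1.32], [0.18, 2.47], [-1.1, 4.24], [0.23, 1.98], [-2.94, 2.94]. Speed limits (rad/s): [2.57, 2.57, 3.14, 3.14, 3.14, 3.14, 3.14].

## Interface

Orientations are given as [roll, pitch, yaw] about the fixed x, y, z axes, in that order (R = Rz(yaw) Ry(pitch) Rx(roll)).
In Python, from cell import ctrl gives the robot as it stands.
- The arm moves only by the shell command python3 -m crank 'ROWS' [OPENING]. ROWS is JSON, a list that holds one entry, the list of rows, each a list of 6 numbers: the shift along the tool's x, y, z in units of 30 mm (1.0 is 30 mm), then the turn, a rotation vector about the tool's x, y, z in units of 6 degrees (1.0 is 6 degrees). In form: [[[tx, ty, tz, rx, ry, rz], ...]]. A call has 1 to 12 rows; each row shifts and turns the pose as measured when the row begins, along the tool's axes as they then stand; what a row does not reach is not made up. A row lasts 1/12 s, in which the tool goes at most 41.7 mm and 7.16 degrees, less where a joint would pass 70% of its speed; a pose out of reach is approached as far as the arm can. A call is refused whole if a number of a shift passes 1 or a number of a turn 1, either way. A call with a gripper value outside its range is refused whole. OPENING is the gripper command: -1 is fully open, 1 is shut, values between are in proportion, set as the call begins (- or left out, the last holds). The fingers move at their own pace and stop on an object; the grip force is fixed at half the most. Time passes only in rows, so rows that do not move let the fingers close. It gives the time, the measured TCP pose, the force and the opening at its end, in the units of the state.
- ctrl.read_state(): the state, without advancing time (a new reading comes with each control period).
- ctrl.get_image(name): name is "side" or "top" or "wrist"; returns a dict with "color" (480x640x3 uint8, red, green, blue), "depth" (480x640 float32, mm along the optical axis (not along the pixel's ray), 0 where there is no reading), "camera_matrix" (3x3 intrinsics, pixels), "R" (3x3) and "t" (3): a world point X has camera coordinates R X + t. Camera axes: x right, y down, z forward; pixel columns grow to the right and rows downward; lengths in mm; the calibration is good to about 2 mm. A picture is of the moment at which its call begins.
- ctrl.finish_job(): hands the job in, once; it reports no verdict.
Trained networks look in a picture, given as the dict that the camera call returned (one of the last four; its "shot" number tells which), for a name from the list of things; names that differ only in an ending like _2 or _b are one class to them, and where a whole thing is asked for, a point or a joint stands for the part that bears it (a point fixed in the world has none). Each returns a list of dicts, best first, with "conf" (0 to 1); they miss things now and then, are a little off and sometimes report something else, mostly with a low value. They report only what shows in the picture. A call takes as long as a camera call. They do not tell look-alikes from the thing itself.
- ctrl.search_frame(query, picture): "extent" ([centre column, centre row, width, height] in pixels, round what is visible of it).
The state is a dict: "clock": time; "qpos": joint angles; "qd": joint speeds; "tau": joint torques, N m; "eef_pos": TCP position; "tool_rot": TCP orientation; "force": force on the tool from outside, world axes, zero at the start; "torque": the same for the moment, N m; "width": finger opening in mm.
Only numpy, scipy, OpenCV 4.12 (cv2) and the standard library are available. Lean on these libraries where they do the work, as an engineer would, in place of code of your own. Each camera call takes 0.05 s, during which the arm holds its last target. There are 200 camera calls.

## Working session

There is one attempt and no reset: what is moved stays moved. The work goes in short steps, Python scripts to look and compute and a shell command to move; the robot and the scene stay as the last step left them, time stands still between calls to the robot, and variables do not carry over. Pictures are saved under pics/ and viewed, about 12 in all and at most 16, crops included, and the job is handed in when it is done.

```bash
ls; mkdir -p pics; python3 - <<'E'
from cell import ctrl
import cv2,numpy as np
print(ctrl.read_state())
for n in("top","side"):
    p=ctrl.get_image(n)
    cv2.imwrite(f"pics/{n}0.png",p["color"][:,:,::-1])
    print(n,p["camera_matrix"].tolist(),np.round(p["R"],3).tolist(),np.round(p["t"],1).tolist())
    K,R,t=p["camera_matrix"],np.array(p["R"]),np.array(p["t"])
    for q in["press","lever_grip","tray","trough","pellet1","scoop","lid","sheet","reagent_bottle","beaker","old_mount1","mount"]:
        for d in ctrl.search_frame(q,p)[:6]:
            if d["conf"]<.3: continue
            u,v,w,h=d["extent"]; z=p["depth"][int(min(v,479)),int(min(u,639))]
            X=R.T@(np.linalg.inv(K)@[u,v,1]*z-t)
            print(q,round(d["conf"],2),np.round(d["extent"]),np.round(X))
E
```

```text
pics
{'clock': 0.0, 'qpos': array([ 1.08920289,  0.62932128,  0.03842624,  1.51838228, -0.02701166,
        0.99632848, -0.02001517]), 'qd': array([ 2.00445706e-03,  1.14217477e-03, -1.72606455e-03,  5.62287161e-04,
       -1.63926663e-04,  8.06746256e-04,  1.16939766e-05]), 'tau': array([ 3.50994460e-04, -5.63402367e+01,  1.22674081e+00, -1.93446833e+01,
        1.11081617e-02,  1.06173943e-02,  2.37528491e-05]), 'eef_pos': array([ 262.3049997 , -593.97166623,  206.30040202]), 'tool_rot': array([-3.13967060e+00,  5.64068230e-06,  4.15784313e-01]), 'force': array([-0.0518075 , -0.53323814, -0.38400506]), 'torque': array([0.01393572, 0.02646321, 0.05018737]), 'width': 85.29686477354524}
top [[551.6609149881498, 0.0, 323.2526905618009], [0.0, 551.6609149881498, 245.73654800961458], [0.0, 0.0, 1.0]] [[-0.014, -1.0, 0.012], [-0.993, 0.012, -0.119], [0.118, -0.013, -0.993]] [-62.3, 599.9, 894.7]
press 0.58 [426. 300. 185.  91.] [ 507. -245.   10.]
lever_grip 0.73 [467. 297. 102.  53.] [ 510. -319.   -1.]
tray 0.88 [290. 201.  88.  59.] [683. -14.   4.]
trough 0.95 [157. 233. 102.  53.] [6
[... 1520 characters left out ...]
. 201.  20.]
pellet1 0.48 [276. 393.  12.  10.] [629. 178.  21.]
scoop 0.77 [433. 380.  48.  48.] [422. 167.  64.]
lid 0.94 [296. 238.  38.  28.] [ 666. -206.   24.]
sheet 0.68 [436. 405. 126. 130.] [409. 158.   2.]
sheet 0.37 [276. 392.  14.  12.] [630. 178.  22.]
reagent_bottle 0.6 [248. 238.  28.  54.] [ 746. -134.   65.]
beaker 0.88 [286. 204.  28.  41.] [ 702. -292.   56.]
beaker 0.46 [265. 309.  79.  64.] [687.  -4.   5.]
old_mount1 0.75 [245. 321.  17.  18.] [707.  48.  23.]
old_mount1 0.71 [271. 325.  22.  22.] [662.  53.  25.]
mount 0.59 [376. 219.  21.   5.] [ 505. -167.  104.]
mount 0.56 [375. 221.  75. 132.] [ 507. -161.  105.]
mount 0.31 [295. 237.  34.  29.] [ 668. -205.   27.]
```

View pics/top0.png

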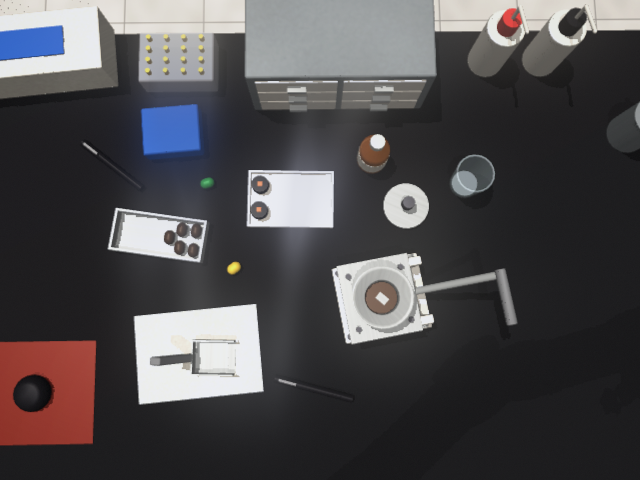

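View pics/side0.png

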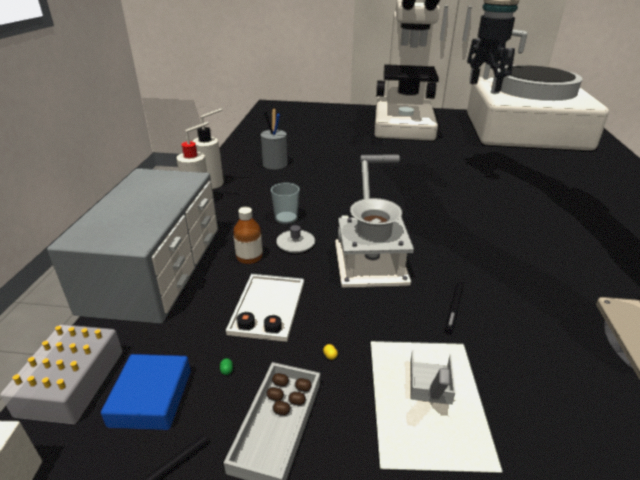

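Both views show five brown pellets in the trough (top px about 169–197, 230–250), with one green and one yellow decoy outside it. The press mould is at (381,297), the lever grip at (508,297), the scoop at (215,357) with its nose to the right, the lid at (406,205) and the tray at (290,200).

```bash
cat > h.py <<'E'
from cell import ctrl
import cv2,numpy as np
from scipy.spatial.transform import Rotation as Ro
np.set_printoptions(suppress=True,precision=3)
def cloud(n):
    p=ctrl.get_image(n); d=p["depth"]; v,u=np.mgrid[:480,:640]
    K=p["camera_matrix"]; c=np.stack([(u-K[0,2])/K[0,0]*d,(v-K[1,2])/K[1,1]*d,d],-1)
    P=(c-np.array(p["t"]))@np.array(p["R"]); P[d==0]=np.nan
    return p,P
def box(P,lo,hi):
    m=np.all((P>lo)&(P<hi),-1); return P[m],m
def rect(Q): return cv2.minAreaRect(Q[:,:2].astype(np.float32))
def circ(Q):
    A=np.c_[2*Q[:,:2],np.ones(len(Q))]; s=np.linalg.lstsq(A,(Q[:,:2]**2).sum(1),rcond=None)[0]
    return s[:2],np.sqrt(s[2]+s[:2]@s[:2])
def pose():
    s=ctrl.read_state(); return s,np.array(s["eef_pos"]),Ro.from_euler("xyz",s["tool_rot"])
def go(pos,rpy=None):
    "shift (units of 30mm) in present tool axes; rotvec in units 6deg"
    s,p,R=pose(); print("at",p.round(1),s["tool_rot"].round(3),"F",s["force"].round(1),"w",round(s["width"],1),"t",round(s["clock"],1))
    d=R.inv().apply(np.array(pos)-p)/30; print("shift",d.round(2))
    if rpy is not None: print("turn",(np.degrees((R.inv()*Ro.from_euler("xyz",rpy)).as_rotvec())/6).round(2))
E
python3 - <<'E'
from h import *
p,P=cloud("top")
Q,_=box(P,[430,-250,120],[600,-90,140]); print("rim",len(Q),Q.mean(0),circ(Q),Q[:,2].max())
Q,_=box(P,[420,-260,74],[600,-80,86]); print("plate",rect(Q))
Q,_=box(P,[540,100,19],[720,320,30]); print("trough",rect(Q),np.median(Q[:,2]))
Q,_=box(P,[540,100,-5],[720,320,12]); print("tr.floor z",np.median(Q[:,2]))
Q,_=box(P,[600,-110,7],[780,100,13]); print("tray",rect(Q))
Q,_=box(P,[300,30,-3],[500,280,5]);print("sheet z",np.median(Q[:,2]))
c=p["color"].astype(int); w=(c.min(-1)>170)
m=np.zeros_like(w);m[300:410,130:270]=1; Q=P[w&m&(abs(P[...,2])<6)];print("sheet",rect(Q))
for a,b in((6,18),(18,34),(34,60),(60,75),(75,120)):
    Q,_=box(P,[350,40,a],[480,260,b]);print("scoop",a,b,len(Q), rect(Q) if len(Q)>3 else 0, Q.mean(0))
Q,_=box(P,[610,-270,36],[720,-150,60]);print("knob",len(Q),Q.mean(0),circ(Q))
Q,_=box(P,[610,-270,6],[720,-150,30]);print("lid",len(Q),cv2.minEnclosingCircle(Q[:,:2].astype(np.float32)),np.median(Q[:,2]))
Q,_=box(P,[440,-460,130],[600,-300,180]);print("grip",len(Q),rect(Q),np.median(Q[:,2]),Q[:,2].max())
Q,_=box(P,[480,-190,90],[540,-130,115]);print("mount",len(Q),Q.mean(0))
E
```

```text
rim 1728 [ 509.763 -158.841  125.532] (array([ 510.001, -157.188]), np.float64(39.709093257166494)) 132.42527106087732
plate ((513.788330078125, -178.86782836914062), (125.1783218383789, 158.5343017578125), 9.989962577819824)
trough ((658.2296752929688, 207.15391540527344), (159.50460815429688, 142.5662078857422), 81.58563995361328) 23.057832598906757
tr.floor z 0.981611096913048
tray ((687.1448974609375, -14.150421142578125), (150.17897033691406, 100.95802307128906), 88.62997436523438)
sheet z 1.0628905045829244
sheet ((421.3859558105469, 146.14056396484375), (148.1800994873047, 210.9209747314453), 4.897755146026611)
scoop 6 18 187 ((417.2945556640625, 143.34304809570312), (125.40302276611328, 200.21185302734375), 0.4795943796634674) [411.762 128.533   9.613]
scoop 18 34 254 ((415.83795166015625, 119.70390319824219), (75.0301513671875, 57.57948684692383), 88.94042205810547) [414.778 127.318  26.301]
scoop 34 60 95 ((417.35687255859375, 161.83924865722656), (25.056602478027344, 12.739014625549316), 87.86458587646484) [417.775 156.567  47.576]
scoop 60 75 68 ((418.253173828125, 172.2598419189453), (25.424976348876953, 12.669342994689941), 80.98692321777344) [418.561 166.409  67.72 ]
scoop 75 120 213 ((417.7032775878906, 183.240966796875), (32.410377502441406, 13.162001609802246), 88.10101318359375) [418.215 181.251  94.614]
knob 130 [ 671.362 -215.844   41.733] (array([ 671.407, -215.836]), np.float64(7.784962945344535))
lid 1450 ((659.2554321289062, -222.1576690673828), 53.610904693603516) 11.383962136348732
grip 780 ((505.5212707519531, -323.721923828125), (81.94498443603516, 34.90687942504883), 11.223273277282715) 161.1818013165347 166.9393780829244
mount 920 [ 510.38  -158.681  104.488]
```

```bash
python3 - <<'E'
from h import *
import cv2
p,P=cloud("top")
Q,_=box(P,[440,-460,158],[600,-280,180]);print("grip",len(Q),rect(Q),Q.mean(0))
c=p["color"].astype(int)
m=np.zeros((480,640),np.uint8); m[205:268,105:212]=1
Q=P[(m>0)&(P[...,2]>18)&(P[...,2]<28)]; print("trough",rect(Q),rect(Q)[1])
L=cv2.boxPoints(rect(Q)); print(L)
Q,_=box(P,[350,60,18],[480,160,34]);print("pan",rect(Q),cv2.boxPoints(rect(Q)))
Q,_=box(P,[350,60,35],[480,260,120]);print("handle dir",cv2.fitLine(Q.astype(np.float32),cv2.DIST_L2,0,.01,.01).ravel(),Q[:,2].max())
m=np.zeros((480,640),np.uint8); m[250:345,330:420]=1
Q=P[(m>0)&(abs(P[...,2]-80)<5)];print("plate",rect(Q))
Q=P[(m>0)&(abs(P[...,2]-128)<2.5)]; (cc,r)=circ(Q);print("rim",len(Q),cc,r,cv2.minEnclosingCircle(Q[:,:2].astype(np.float32)))
Q,_=box(P,[620,-270,7],[720,-170,20]);print("lid",len(Q),rect(Q),np.median(Q[:,:2],0))
C=np.array([510,-158]);y=.18
go([500,-335,240],[np.pi,0,y])
E
```

```text
grip 568 ((507.5545959472656, -333.1564636230469), (81.55636596679688, 15.44878101348877), 9.819014549255371) [ 507.34  -332.424  161.952]
trough ((623.8848266601562, 212.4082489013672), (159.88389587402344, 72.32703399658203), 81.26712036132812) (159.88389587402344, 72.32703399658203)
[[576.003 138.884]
 [647.492 127.902]
 [671.767 285.933]
 [600.278 296.914]]
pan ((415.678955078125, 119.16539001464844), (75.08551788330078, 57.58034896850586), 89.126708984375) [[386.32   82.066]
 [443.894  81.188]
 [445.038 156.265]
 [387.464 157.143]]
handle dir [  0.007   0.495   0.869 418.211 172.471  78.299] 107.05069932945486
plate ((511.1112365722656, -164.31582641601562), (125.1736831665039, 129.06971740722656), 10.00619888305664)
rim 909 [ 509.995 -157.376] 42.77866631581327 ((509.880859375, -157.76458740234375), 47.21284484863281)
lid 1426 ((672.1045532226562, -216.49844360351562), (77.64697265625, 78.9041976928711), 88.7730484008789) [ 669.873 -214.362]
at [ 262.6 -594.6  207.2] [-3.142 -0.     0.416] F [ 0.7 -0.1  0.7] w 85.6 t 1.4
shift [10.74 -4.72 -1.09]
turn [-0.   -0.    2.25]
```

```bash
python3 -m crank '[[[0,0,-0.4,0,0,0.75],[0,0,-0.4,0,0,0.75],[0,0,-0.4,0,0,0.75],[0,0,0,0,0,0]]]' -1; python3 -c "
from h import *
go([500,-335,240],[np.pi,0,.1745])"
```

```text
clock: 1.73
eef_pos: [262.1, -593.9, 243.3]
tool_rot: [-3.139, 0.0, 0.17]
force: [-0.3, -0.7, 0.3]
width: 85.4
at [ 262.1 -593.9  243.3] [-3.139  0.     0.17 ] F [-0.3 -0.7  0.3] w 85.4 t 1.7
shift [ 9.27 -7.17  0.13]
turn [-0.03  0.   -0.05]
```

```bash
python3 -m crank '[[[0.93,-0.72,0,0,0,0],[0.93,-0.72,0,0,0,0],[0.93,-0.72,0,0,0,0],[0.93,-0.72,0,0,0,0],[0.93,-0.72,0,0,0,0],[0.93,-0.72,0,0,0,0],[0.93,-0.72,0,0,0,0],[0.93,-0.72,0,0,0,0],[0.93,-0.72,0,0,0,0],[0.93,-0.72,0,0,0,0],[0,0,0,0,0,0]]]'; python3 -c "
from h import *
go([500,-335,139],[np.pi,0,.1745])"
```

```text
clock: 2.65
eef_pos: [504.7, -322.5, 235.7]
tool_rot: [-3.139, 0.005, 0.188]
force: [0.9, 1.5, -0.1]
width: 85.3
at [ 504.7 -322.5  235.7] [-3.139  0.005  0.188] F [ 0.9  1.5 -0.1] w 85.3 t 2.6
shift [-0.21  0.39  3.22]
turn [-0.03  0.05  0.12]
```

```bash
python3 -m crank '[[[-0.2,0.4,0.6,0,0,0.1],[0,0,0.9,0,0,0],[0,0,0.9,0,0,0],[0,0,0.8,0,0,0],[0,0,0,0,0,0]]]' ; python3 -m crank '[[[0,0,0,0,0,0],[0,0,0,0,0,0],[0,0,0,0,0,0],[0,0,0,0,0,0],[0,0,0,0,0,0],[0,0,0,0,0,0],[0,0,0,0,0,0],[0,0,0,0,0,0]]]' 1; python3 -c "
from h import *
go([500,-335,139],[np.pi,0,.1745])"
```

```text
clock: 3.07
eef_pos: [505.5, -331.1, 136.1]
tool_rot: [-3.14, -0.0, 0.2]
force: [-0.8, 0.1, -0.4]
width: 85.4
clock: 3.73
eef_pos: [507.8, -333.7, 141.8]
tool_rot: [3.137, -0.006, 0.203]
force: [0.7, 0.2, -1.1]
width: -0.0
at [ 507.8 -333.7  141.8] [ 3.137 -0.006  0.203] F [ 0.7  0.2 -1.1] w -0.0 t 3.7
shift [-0.26 -0.01  0.09]
turn [ 0.04 -0.06  0.27]
```

```bash
python3 - <<'E'
from h import *
p,P=cloud("side")
im=p["color"][100:300,260:500,::-1]
q=ctrl.get_image("wrist")["color"][:,:,::-1]
cv2.imwrite("pics/a1.png",np.hstack([cv2.resize(im,(480,400)),cv2.resize(q,(320,240))[[*range(240)]+[0]*160]]))
p,P=cloud("top")
Q,_=box(P,[440,-460,100],[520,-300,170]);print(len(Q),np.percentile(Q,[5,50,95],axis=0))
E
```

```text
191 [[ 468.606 -344.04   156.258]
 [ 478.658 -336.083  161.86 ]
 [ 490.085 -329.913  164.47 ]]
```

View pics/a1.png

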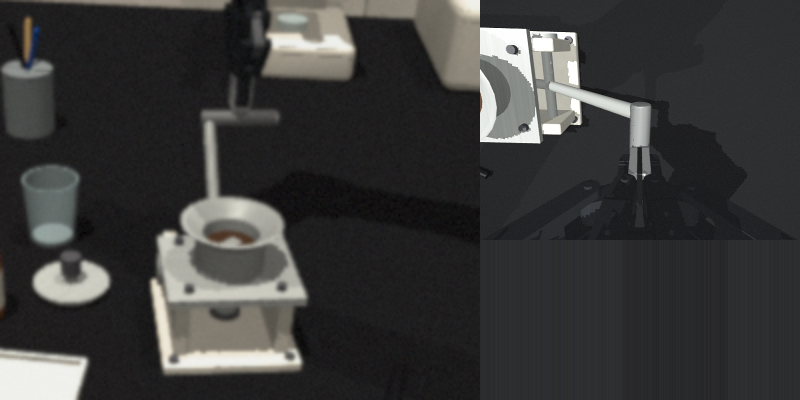

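```bash
python3 -m crank '[[[0,0.35,0.35,0,0,0],[0,0.35,0.35,0,0,0],[0,0,0,0,0,0]]]'; python3 - <<'E'
from h import *
p,P=cloud("top")
Q,_=box(P,[440,-460,60],[495,-300,170]);print(len(Q),np.percentile(Q,[5,50,95],axis=0))
Q,_=box(P,[520,-460,60],[550,-300,170]);print(len(Q),np.percentile(Q,[5,50,95],axis=0))
Q,_=box(P,[490,-180,80],[530,-140,135]);print(len(Q),np.percentile(Q,[5,50,95],axis=0))
print(ctrl.read_state()["width"])
E
```

```text
clock: 4.13
eef_pos: [512.4, -353.0, 121.0]
tool_rot: [3.14, -0.006, 0.205]
force: [-0.1, -0.3, -0.0]
width: -0.0
192 [[ 470.962 -360.246  137.497]
 [ 482.587 -351.712  143.38 ]
 [ 492.991 -346.153  146.264]]
436 [[ 525.445 -349.156  113.023]
 [ 537.494 -334.857  135.536]
 [ 546.745 -304.048  145.664]]
679 [[ 492.582 -178.22   109.236]
 [ 509.886 -159.744  111.892]
 [ 528.124 -142.297  114.726]]
0.0730699564887995
```

```bash
python3 -m crank '[[[0,0.43,0.67,0,0,0],[0,0.33,0.72,0,0,0],[0,0.2,0.77,0,0,0],[0,0.1,0.79,0,0,0],[0,0,0.7,0,0,0],[0,0,0,0,0,0]]]'; python3 - <<'E'
from h import *
p,P=cloud("top")
Q,_=box(P,[440,-480,10],[500,-300,170]);print(len(Q),np.percentile(Q,[5,50,95],axis=0))
Q,_=box(P,[490,-180,80],[530,-140,160]);print(len(Q),np.percentile(Q,[5,50,95],axis=0))
E
```

```text
clock: 4.68
eef_pos: [519.9, -388.4, 16.0]
tool_rot: [3.133, -0.008, 0.205]
force: [-0.5, -0.4, -0.1]
width: -0.1
169 [[ 476.999 -390.556   31.983]
 [ 488.724 -380.573   38.612]
 [ 499.216 -331.825  133.251]]
714 [[ 492.53  -177.386  143.805]
 [ 510.022 -159.078  146.577]
 [ 527.893 -141.918  148.773]]
```

```bash
python3 -m crank '[[[0,0,0.25,0,0,0],[0,0,0.15,0,0,0],[0,0,0,0,0,0]]]'; python3 -m crank '[[[0,0,0,0,0,0],[0,0,0,0,0,0],[0,0,0,0,0,0],[0,0,0,0,0,0],[0,0,0,0,0,0],[0,0,0,0,0,0]]]' -1;  python3 -m crank '[[[0,0,-0.9,0,0,0],[0,0,-0.9,0,0,0],[0,0,-0.9,0,0,0],[0,0,-0.9,0,0,0],[0,0,-0.9,0,0,0],[0,0,-0.9,0,0,0],[0,0,-0.9,0,0,0],[0,0,0,0,0,0]]]'; python3 - <<'E'
from h import *
p,P=cloud("top")
cv2.imwrite("pics/t1.png",p["color"][200:400,300:560,::-1])
Q,_=box(P,[440,-480,10],[500,-340,170]);print(len(Q),np.percentile(Q,[5,50,95],axis=0))
Q,_=box(P,[470,-200,142],[550,-120,160]);print(len(Q),Q.mean(0),cv2.minEnclosingCircle(Q[:,:2].astype(np.float32)))
go([510,-158,230],[np.pi,0,0.17])
E
```

```text
clock: 4.98
eef_pos: [522.4, -389.8, 8.5]
tool_rot: [3.129, -0.012, 0.206]
force: [0.1, 0.6, -0.0]
width: 0.3
clock: 5.48
eef_pos: [524.6, -392.1, 11.8]
tool_rot: [3.122, -0.016, 0.206]
force: [0.7, 0.3, 0.0]
width: 72.2
clock: 6.15
eef_pos: [518.6, -383.1, 204.1]
tool_rot: [3.136, -0.008, 0.21]
force: [0.0, 0.1, 0.3]
width: 85.4
145 [[ 476.924 -389.874   27.371]
 [ 487.008 -381.504   32.651]
 [ 498.632 -375.221   35.847]]
902 [ 509.781 -157.195  148.327] ((509.7851867675781, -157.45327758789062), 24.955150604248047)
at [ 517.6 -382.1  201.7] [ 3.138 -0.006  0.21 ] F [ 1.   0.2 -0.1] w 85.2 t 6.2
shift [ 1.32 -7.36 -0.96]
turn [ 0.03 -0.06  0.38]
```

```bash
python3 -m crank '[[[0.15,-0.9,-0.12,0,0,0],[0.15,-0.9,-0.12,0,0,0],[0.15,-0.9,-0.12,0,0,0],[0.15,-0.9,-0.12,0,0,0],[0.15,-0.9,-0.12,0,0,0],[0.15,-0.9,-0.12,0,0,0],[0.15,-0.9,-0.12,0,0,0],[0.15,-0.8,-0.12,0,0,0],[0,0,0,0,0,0.7],[0,0,0,0,0,0.7],[0,0,0,0,0,0.6],[0,0,0,0,0,0]]]'; python3 - <<'E'
from h import *
go([509.8,-157.3,131],[np.pi,0,0])
E
```

```text
clock: 7.2
eef_pos: [496.8, -148.7, 217.1]
tool_rot: [-3.132, 0.02, -0.004]
force: [-0.0, 0.3, 0.7]
width: 85.5
at [ 496.8 -148.7  217.1] [-3.132  0.02  -0.004] F [-0.   0.3  0.7] w 85.5 t 7.2
shift [0.49 0.31 2.86]
turn [-0.09  0.19 -0.04]
```

```bash
python3 -m crank '[[[0.49,0.31,0,0,0.2,0],[0,0,0.7,0,0,0],[0,0,0.7,0,0,0],[0,0,0.7,0,0,0],[0,0,0,0,0,0]]]'; python3 - <<'E'
from h import *
go([509.8,-157.3,131],[np.pi,0,0])
E
```

```text
clock: 7.62
eef_pos: [514.4, -159.5, 149.5]
tool_rot: [-3.133, -0.005, 0.005]
force: [-0.5, 0.7, -1.0]
width: 85.1
at [ 514.4 -159.5  149.5] [-3.133 -0.005  0.005] F [-0.5  0.7 -1. ] w 85.1 t 7.6
shift [-0.15 -0.07  0.62]
turn [-0.09 -0.04  0.04]
```

```bash
python3 -m crank '[[[-0.15,-0.05,0.3,0,0,0],[0,0,0.2,0,0,0],[0,0,0,0,0,0]]]'; python3 -m crank '[[[0,0,0,0,0,0],[0,0,0,0,0,0],[0,0,0,0,0,0],[0,0,0,0,0,0],[0,0,0,0,0,0],[0,0,0,0,0,0]]]' 1; python3 - <<'E'
from h import *
go([509.8,-157.3,131],[np.pi,0,0])
E
```

```text
clock: 7.87
eef_pos: [510.8, -159.9, 133.3]
tool_rot: [-3.133, -0.005, 0.006]
force: [-1.1, -0.4, -0.1]
width: 85.5
clock: 8.37
eef_pos: [514.1, -161.7, 136.6]
tool_rot: [-3.135, -0.011, 0.006]
force: [0.2, -0.3, 0.5]
width: 12.0
at [ 514.1 -161.7  136.6] [-3.135 -0.011  0.006] F [ 0.2 -0.3  0.5] w 12.0 t 8.4
shift [-0.14 -0.15  0.19]
turn [-0.07 -0.11  0.06]
```

```bash
python3 - <<'E'
from h import *
p,P=cloud("side")
im=p["color"][130:290,290:450,::-1]
q=ctrl.get_image("wrist")["color"][:,:,::-1]
cv2.imwrite("pics/a2.png",np.hstack([cv2.resize(im,(480,480)),cv2.resize(q,(320,240))[[*range(240)]+[0]*240]]))
print(ctrl.read_state()["width"])
p,P=cloud("top")
Q,_=box(P,[470,-200,100],[550,-120,160]);print(len(Q),Q.mean(0),np.percentile(Q[:,2],[5,50,95]))
E
```

```text
0.03952290068405325
567 [ 504.447 -135.385  126.776] [117.677 125.26  148.281]
```

View pics/a2.png

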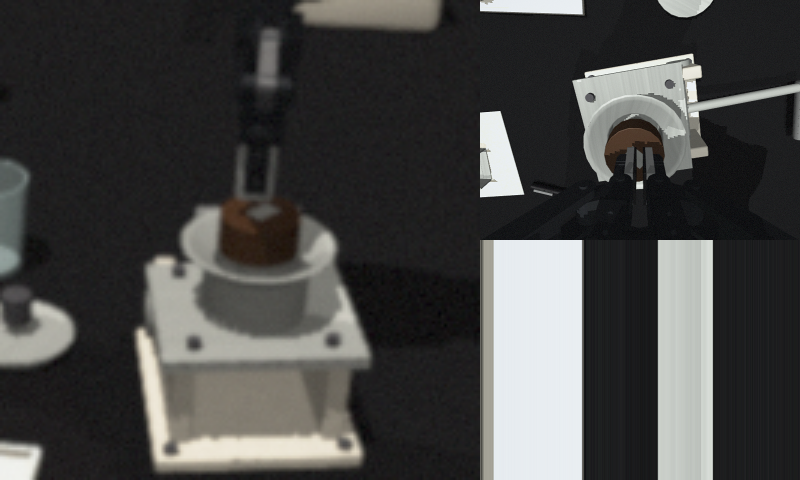

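```bash
python3 - <<'E'
from h import *
p,P=cloud("side"); s,e,R=pose(); print(e,s["tool_rot"],s["width"])
for v in range(180,206,2): print(v,[P[v,u].round(0).tolist() for u in (371,375,379)])
q,W=cloud("wrist")
m,_=box(W,e+[-40,-60,-30],e+[40,60,60]); print("wrist fingers",np.nanpercentile(m,[0,1,5,50,95],axis=0))
E
```

```text
[ 513.732 -161.566  136.265] [-3.135 -0.01   0.006] -0.08315733390571893
180 [[520.0, -156.0, 190.0], [513.0, -153.0, 192.0], [506.0, -148.0, 195.0]]
182 [[520.0, -154.0, 187.0], [nan, nan, nan], [506.0, -149.0, 190.0]]
184 [[519.0, -156.0, 182.0], [512.0, -148.0, 186.0], [505.0, -147.0, 188.0]]
186 [[519.0, -149.0, 182.0], [512.0, -145.0, 184.0], [505.0, -155.0, 180.0]]
188 [[519.0, -150.0, 178.0], [512.0, -154.0, 176.0], [505.0, -153.0, 177.0]]
190 [[519.0, -148.0, 174.0], [512.0, -149.0, 175.0], [504.0, -154.0, 172.0]]
192 [[518.0, -149.0, 170.0], [511.0, -150.0, 170.0], [504.0, -156.0, 167.0]]
194 [[518.0, -155.0, 163.0], [511.0, -155.0, 164.0], [504.0, -154.0, 164.0]]
196 [[518.0, -175.0, 149.0], [510.0, -176.0, 148.0], [503.0, -177.0, 149.0]]
198 [[517.0, -166.0, 149.0], [510.0, -169.0, 148.0], [503.0, -172.0, 147.0]]
200 [[517.0, -159.0, 149.0], [510.0, -159.0, 150.0], [503.0, -160.0, 149.0]]
202 [[517.0, -151.0, 149.0], [510.0, -154.0, 148.0], [503.0, -153.0, 149.0]]
204 [[517.0, -144.0, 149.0], [510.0, -143.0, 150.0], [503.0, -144.0, 150.0]]
wrist fingers [[ 473.74  -203.814  106.406]
 [ 477.481 -200.84   116.05 ]
 [ 486.453 -195.616  118.272]
 [ 523.325 -157.157  127.488]
 [ 547.77  -117.889  185.552]]
```

```bash
python3 -m crank '[[[0,0,0,0,0,0],[0,0,0,0,0,0],[0,0,0,0,0,0],[0,0,0,0,0,0],[0,0,0,0,0,0],[0,0,0,0,0,0],[0,0,0,0,0,0],[0,0,0,0,0,0]]]' -1; python3 - <<'E'
from h import *
go([509.8,-157.3,102],[np.pi,0,0])
E
```

```text
clock: 9.28
eef_pos: [513.4, -161.4, 135.9]
tool_rot: [-3.134, -0.009, 0.006]
force: [-0.9, -0.4, 0.5]
width: 85.4
at [ 513.4 -161.4  135.9] [-3.134 -0.009  0.006] F [-0.9 -0.4  0.5] w 85.4 t 9.3
shift [-0.13 -0.13  1.13]
turn [-0.07 -0.09  0.06]
```

```bash
python3 -m crank '[[[-0.12,-0.12,0.5,0,0,0],[0,0,0.4,0,0,0],[0,0,0.15,0,0,0],[0,0,0,0,0,0]]]'; python3 -m crank '[[[0,0,0,0,0,0],[0,0,0,0,0,0],[0,0,0,0,0,0],[0,0,0,0,0,0],[0,0,0,0,0,0],[0,0,0,0,0,0],[0,0,0,0,0,0],[0,0,0,0,0,0]]]' 1; python3 - <<'E'
from h import *
go([509.8,-157.3,102],[np.pi,0,0])
p,P=cloud("side")
im=p["color"][130:290,290:450,::-1]
cv2.imwrite("pics/a3.png",cv2.resize(im,(480,480)))
E
```

```text
clock: 9.62
eef_pos: [511.2, -158.0, 104.3]
tool_rot: [-3.135, -0.012, 0.006]
force: [-0.1, 0.5, 0.6]
width: 85.3
clock: 10.28
eef_pos: [512.7, -158.7, 106.6]
tool_rot: [-3.136, -0.016, 0.006]
force: [-0.3, -0.0, -0.4]
width: 47.9
at [ 512.7 -158.7  106.6] [-3.136 -0.016  0.006] F [-0.3 -0.  -0.4] w 47.9 t 10.3
shift [-0.1  -0.05  0.15]
turn [-0.05 -0.15  0.05]
```

```bash
python3 -m crank '[[[0,0,-0.3,0,0,0],[0,0,-0.6,0,0,0],[0,0,-0.6,0,0,0],[0,0,-0.6,0,0,0],[0,0,0,0,0,0]]]'; python3 - <<'E'
from h import *
go([687,-34,140],[np.pi,0,-.024])
E
```

```text
clock: 10.75
eef_pos: [510.4, -158.8, 172.7]
tool_rot: [-3.135, -0.012, 0.005]
force: [-0.1, 0.2, -0.0]
width: 47.8
at [ 510.4 -158.8  172.7] [-3.135 -0.012  0.005] F [-0.1  0.2 -0. ] w 47.8 t 10.8
shift [ 5.9  -4.12  1.18]
turn [-0.06 -0.11  0.28]
```

```bash
python3 -m crank '[[[0.72,-0.5,0,0,0,0.1],[0.72,-0.5,0,0,0,0.1],[0.72,-0.5,0,0,0,0.1],[0.72,-0.5,0.2,0,0,0],[0.72,-0.5,0.2,0,0,0],[0.72,-0.5,0.2,0,0,0],[0.72,-0.5,0.2,0,0,0],[0.6,-0.4,0.2,0,0,0],[0,0,0,0,0,0],[0,0,0,0,0,0]]]'; python3 - <<'E'
from h import *
go([687,-34,60],[np.pi,0,-.024])
E
```

```text
clock: 11.58
eef_pos: [687.0, -41.3, 143.2]
tool_rot: [-3.135, -0.01, -0.032]
force: [-0.6, -1.4, -1.0]
width: 48.2
at [687.  -41.3 143.2] [-3.135 -0.01  -0.032] F [-0.6 -1.4 -1. ] w 48.2 t 11.6
shift [-0.04 -0.23  2.77]
turn [-0.06 -0.1  -0.08]
```

Descend close and measure the underside height from the side.

```bash
python3 -m crank '[[[0,-0.25,0.7,0,0,0],[0,0,0.9,0,0,0],[0,0,0.9,0,0,0],[0,0,0.9,0,0,0],[0,0,0.9,0,0,0],[0,0,0,0,0,0],[0,0,0,0,0,0]]]'; python3 - <<'E'
from h import *
go([687,-34,-12],[np.pi,0,-.024])
p,P=cloud("side")
m,_=box(P,[650,-80,5],[730,20,60])
u=cv2.imwrite("pics/a4.png",cv2.resize(p["color"][270:350,210:310,::-1],(600,480)))
c=p["color"].astype(int)
b=(c[...,0]-c[...,2]>25)&np.all((P>[640,-90,0])&(P<[730,30,70]),-1)
print(b.sum(),np.percentile(P[b],[1,5,50,95,99],axis=0))
E
```

```text
clock: 12.17
eef_pos: [686.1, -37.8, 12.0]
tool_rot: [-3.138, -0.011, -0.036]
force: [0.8, -0.2, -0.0]
width: 47.8
at [686.1 -37.8  12. ] [-3.138 -0.011 -0.036] F [ 0.8 -0.2 -0. ] w 47.8 t 12.2
shift [ 0.02 -0.13  0.8 ]
turn [-0.03 -0.1  -0.12]
175 [[644.742 -83.914   3.089]
 [647.607 -77.328   3.604]
 [690.057 -18.378   5.319]
 [728.818  11.201  52.565]
 [729.695  19.567  56.333]]
```

View pics/a4.png

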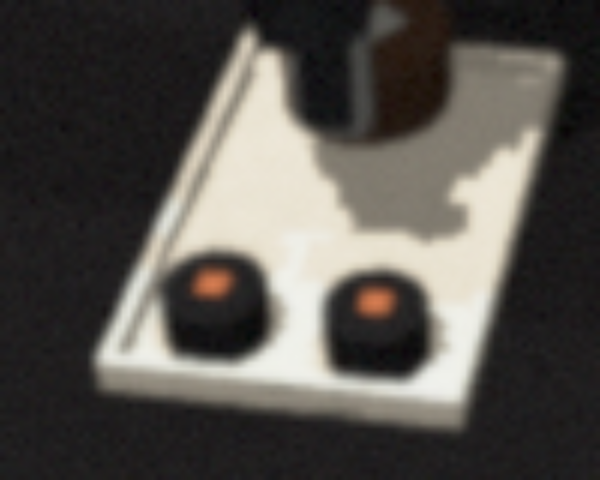

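```bash
python3 -m crank '[[[0,-0.1,0.35,0,0,0],[0,0,0.25,0,0,0],[0,0,0.12,0,0,0],[0,0,0,0,0,0],[0,0,0,0,0,0]]]'; python3 - <<'E'
from h import *
go([687,-34,-13],[np.pi,0,-.024])
p,P=cloud("top")
Q,_=box(P,[650,-80,12],[720,0,60]); print(np.percentile(Q[:,2],[2,10,30,50]))
Q,_=box(P,[650,-60,20],[720,-5,34]); print(len(Q),Q.mean(0))
E
```

```text
clock: 12.63
eef_pos: [689.7, -35.7, -5.0]
tool_rot: [-3.138, -0.019, -0.037]
force: [-1.2, -0.6, -1.3]
width: 47.7
at [689.7 -35.7  -5. ] [-3.138 -0.019 -0.037] F [-1.2 -0.6 -1.3] w 47.7 t 12.6
shift [-0.1  -0.05  0.26]
turn [-0.03 -0.18 -0.13]Traceback (most recent call last):
  File "<stdin>", line 4, in <module>
    return _quantile_unchecked(
        a, q, axis, out, overwrite_input, method, keepdims, weights)
    return _ureduce(a,
                    func=_quantile_ureduce_func,
    ...<5 lines>...
                    overwrite_input=overwrite_input,
                    method=method)
    r = func(a, **kwargs)
    result = _quantile(arr,
                       quantiles=q,
    ...<2 lines>...
                       out=out,
                       weights=wgt)
    slices_having_nans = np.isnan(arr[-1, ...])
                                  ~~~^^^^^^^^^
IndexError: index -1 is out of bounds for axis 0 with size 0
```

```bash
python3 -m crank '[[[-0.08,0,0.15,0,-0.15,0],[0,0,0.1,0,0,0],[0,0,0.05,0,0,0],[0,0,0,0,0,0]]]';python3 -m crank '[[[0,0,0,0,0,0],[0,0,0,0,0,0]]]'
```

```text
clock: 13.02
eef_pos: [688.4, -35.5, -13.5]
tool_rot: [-3.138, -0.004, -0.037]
force: [0.9, 0.1, -1.1]
width: 47.9
clock: 13.18
eef_pos: [688.3, -35.5, -13.8]
tool_rot: [-3.138, -0.004, -0.037]
force: [-0.4, -1.0, -1.1]
width: 47.6
```

```bash
python3 - <<'E'
from h import *
p,P=cloud("side")
cv2.imwrite("pics/a5.png",cv2.resize(p["color"][270:350,210:310,::-1],(600,480)))
E
```

```text
(no output)
```

View pics/a5.png

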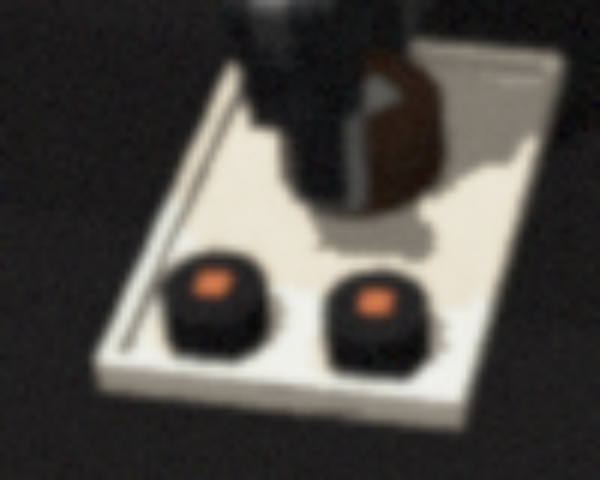

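```bash
python3 -m crank '[[[0,0,0.1,0,0,0],[0,0,0.05,0,0,0],[0,0,0,0,0,0]]]';python3 -m crank '[[[0,0,0.1,0,0,0],[0,0,0.05,0,0,0],[0,0,0,0,0,0]]]';  python3 - <<'E'
from h import *
p,P=cloud("side")
cv2.imwrite("pics/a6.png",cv2.resize(p["color"][270:350,210:310,::-1],(600,480)))
# lowest visible mount rim: brown pixels below z?
for v in range(296,318): print(v,P[v,268].round(0),p["color"][v,268], end=";")
E
```

```text
clock: 13.48
eef_pos: [688.7, -35.5, -13.6]
tool_rot: [-3.138, -0.005, -0.037]
force: [0.9, 0.2, -0.1]
width: 47.9
clock: 13.73
eef_pos: [689.5, -35.6, -13.8]
tool_rot: [-3.138, -0.006, -0.037]
force: [0.3, -0.6, -0.7]
width: 48.1
296 [681.  -7.  33.] [76 76 72];297 [680.  -5.  32.] [73 72 69];298 [680.  -4.  31.] [73 72 69];299 [680.  -4.  29.] [71 71 69];300 [680.  -4.  27.] [71 70 68];301 [681.  -6.  23.] [69 70 67];302 [681.  -6.  21.] [70 69 67];303 [681.  -5.  19.] [72 70 68];304 [681.  -3.  18.] [71 69 66];305 [683. -11.   9.] [66 59 53];306 [683. -10.   8.] [87 81 72];307 [683.  -9.   6.] [120 115 102];308 [682.  -8.   5.] [128 122 111];309 [682.  -5.   5.] [129 122 112];310 [682.  -4.   4.] [128 122 110];311 [681.  -1.   4.] [134 128 117];312 [680.   2.   5.] [179 171 154];313 [680.   5.   5.] [224 218 198];314 [679.   7.   5.] [222 215 193];315 [678.  11.   6.] [170 163 147];316 [673.  32.  24.] [88 85 78];317 [672.  34.  24.] [45 44 44];
```

```bash
python3 -m crank '[[[0,0,0,0,0,0],[0,0,0,0,0,0],[0,0,0,0,0,0],[0,0,0,0,0,0],[0,0,0,0,0,0]]]' -0.6; python3 -m crank '[[[0,0,-0.4,0,0,0],[0,0,-0.9,0,0,0],[0,0,-0.9,0,0,0],[0,0,-0.9,0,0,0],[0,0,-0.9,0,0,0],[0,0,-0.9,0,0,0],[0,0,0,0,0,0]]]'; python3 - <<'E'
from h import *
go([520,-382,140],[np.pi,0,.1745])
p,P=cloud("side")
cv2.imwrite("pics/a6.png",cv2.resize(p["color"][250:350,190:315,::-1],(600,480)))
Q,_=box(P,[640,-75,20],[735,15,35]);print(Q.mean(0),np.percentile(Q[:,2],[5,50,95]))
E
```

```text
clock: 14.2
eef_pos: [689.7, -35.6, -15.4]
tool_rot: [-3.138, -0.006, -0.037]
force: [0.2, -0.2, 0.4]
width: 68.5
clock: 14.78
eef_pos: [687.2, -36.4, 139.3]
tool_rot: [-3.138, -0.002, -0.038]
force: [0.6, -1.5, 0.2]
width: 68.3
at [687.2 -36.4 139.3] [-3.138 -0.002 -0.038] F [ 0.6 -1.5  0.2] w 68.3 t 14.8
shift [-5.14 11.72 -0.07]
turn [-0.03 -0.02 -2.03]
[685.095 -30.791  28.093] [21.992 28.836 30.488]
```

View pics/a6.png

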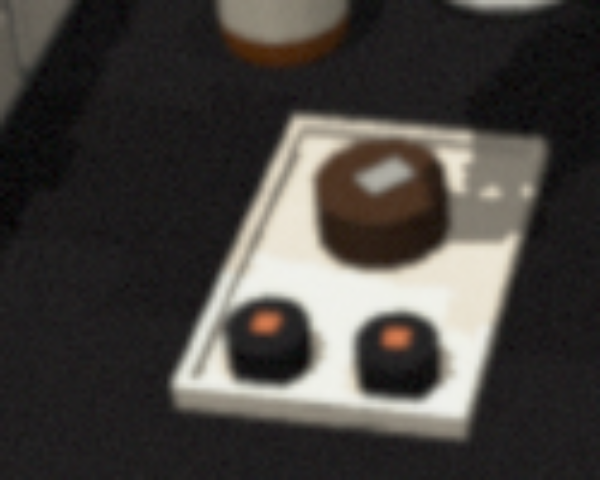

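```bash
python3 -m crank '[[[0,0,-0.3,0,0,-0.7],[0,0,-0.3,0,0,-0.7],[0,0,-0.2,0,0,-0.6],[0,0,0,0,0,0]]]' -1; python3 - <<'E'
from h import *
go([502,-383,160],[np.pi,0,.1745])
E
```

```text
clock: 15.17
eef_pos: [683.9, -35.9, 161.8]
tool_rot: [-3.138, 0.003, 0.181]
force: [1.2, -0.5, -0.4]
width: 85.4
at [683.9 -35.9 161.8] [-3.138  0.003  0.181] F [ 1.2 -0.5 -0.4] w 85.4 t 15.2
shift [-8.05 10.29  0.04]
turn [-0.04  0.03  0.07]
```

```bash
python3 -m crank '[[[-0.7,0.9,0,0,0,0],[-0.7,0.9,0,0,0,0],[-0.7,0.9,0,0,0,0],[-0.7,0.9,0,0,0,0],[-0.7,0.9,0,0,0,0],[-0.7,0.9,0,0,0,0],[-0.7,0.9,0,0,0,0],[-0.7,0.9,0,0,0,0],[-0.7,0.9,0,0,0,0],[-0.7,0.9,0,0,0,0],[-0.7,0.9,0,0,0,0],[0,0,0,0,0,0]]]' -1; python3 - <<'E'
from h import *
go([502,-383,60],[np.pi,0,.1745])
E
```

```text
clock: 16.17
eef_pos: [494.5, -375.0, 147.7]
tool_rot: [-3.125, 0.017, 0.167]
force: [-0.6, -1.1, -0.3]
width: 85.6
at [ 494.5 -375.   147.7] [-3.125  0.017  0.167] F [-0.6 -1.1 -0.3] w 85.6 t 16.2
shift [0.25 0.35 2.92]
turn [-0.16  0.16 -0.07]
```

```bash
python3 -m crank '[[[0.25,0.35,0,-0.16,0.16,0],[0,0,0.9,0,0,0],[0,0,0.9,0,0,0],[0,0,0.9,0,0,0],[0,0,0,0,0,0]]]' -1; python3 - <<'E'
from h import *
go([502,-383,-10],[np.pi,0,.1745])
E
```

```text
clock: 16.58
eef_pos: [504.9, -388.5, 62.8]
tool_rot: [3.136, -0.004, 0.155]
force: [-1.5, 1.2, -1.0]
width: 84.9
at [ 504.9 -388.5   62.8] [ 3.136 -0.004  0.155] F [-1.5  1.2 -1. ] w 84.9 t 16.6
shift [-0.08 -0.21  2.42]
turn [ 0.06 -0.04 -0.19]
```

```bash
python3 -m crank '[[[-0.08,-0.2,0.7,0,0,-0.15],[0,0,0.7,0,0,0],[0,0,0.6,0,0,0],[0,0,0.25,0,0,0],[0,0,0,0,0,0]]]' -1; python3 -m crank '[[[0,0,0,0,0,0],[0,0,0,0,0,0],[0,0,0,0,0,0],[0,0,0,0,0,0],[0,0,0,0,0,0],[0,0,0,0,0,0],[0,0,0,0,0,0],[0,0,0,0,0,0],[0,0,0,0,0,0]]]' 1; python3 - <<'E'
from h import *
go([502,-383,-10],[np.pi,0,.1745])
E
```

```text
clock: 17.0
eef_pos: [507.5, -381.4, -5.3]
tool_rot: [3.133, -0.009, 0.172]
force: [-0.4, -0.1, 0.6]
width: 85.2
clock: 17.75
eef_pos: [511.2, -380.0, 0.4]
tool_rot: [3.132, -0.014, 0.173]
force: [0.3, 1.1, -1.0]
width: 13.0
at [ 511.2 -380.     0.4] [ 3.132 -0.014  0.173] F [ 0.3  1.1 -1. ] w 13.0 t 17.8
shift [-0.32  0.04  0.34]
turn [ 0.09 -0.14 -0.01]
```

```bash
python3 -m crank '[[[0,0,0,0,0,0],[0,0,0,0,0,0],[0,0,0,0,0,0],[0,0,0,0,0,0],[0,0,0,0,0,0],[-0.2,0.1,0.3,0,-0.1,0],[0,0,0.25,0,0,0],[0,0,0.1,0,0,0],[0,0,0,0,0,0]]]' -1; python3 -m crank '[[[0,0,0,0,0,0],[0,0,0,0,0,0],[0,0,0,0,0,0],[0,0,0,0,0,0],[0,0,0,0,0,0],[0,0,0,0,0,0],[0,0,0,0,0,0],[0,0,0,0,0,0],[0,0,0,0,0,0]]]' 1; python3 - <<'E'
from h import *
go([502,-383,-10],[np.pi,0,.1745])
E
```

```text
clock: 18.5
eef_pos: [506.0, -387.0, -19.9]
tool_rot: [3.128, -0.004, 0.172]
force: [-0.4, -0.3, 0.0]
width: 85.1
clock: 19.25
eef_pos: [504.6, -381.1, -20.7]
tool_rot: [3.138, -0.001, 0.174]
force: [-0.9, 0.1, -1.1]
width: 14.3
at [ 504.6 -381.1  -20.7] [ 3.138 -0.001  0.174] F [-0.9  0.1 -1.1] w 14.3 t 19.2
shift [-0.1   0.05 -0.36]
turn [ 0.04 -0.01 -0.01]
```

```bash
python3 -m crank '[[[0,0.02,-0.75,0,0,0],[0,-0.09,-0.78,0,0,0],[0,-0.2,-0.76,0,0,0],[0,-0.32,-0.72,0,0,0],[0,-0.42,-0.66,0,0,0],[0,-0.5,-0.55,0,0,0],[0,0,0,0,0,0]]]'; python3 - <<'E'
from h import *
go([500,-336,110],[np.pi,0,.1745])
p,P=cloud("top")
Q,_=box(P,[440,-480,60],[495,-300,175]);print(len(Q),np.percentile(Q,[5,50,95],axis=0))
Q,_=box(P,[500,-168,50],[520,-148,170]);print(len(Q),Q.mean(0))
E
```

```text
clock: 19.83
eef_pos: [498.7, -346.6, 102.8]
tool_rot: [3.119, -0.005, 0.17]
force: [-1.4, 6.8, -1.3]
width: 13.8
at [ 498.7 -346.6  102.8] [ 3.119 -0.005  0.17 ] F [-1.4  6.8 -1.3] w 13.8 t 19.8
shift [ 0.1  -0.33 -0.25]
turn [ 0.21 -0.05 -0.04]
61 [[ 469.659 -352.084  143.065]
 [ 472.646 -345.448  150.178]
 [ 478.444 -341.604  153.601]]
157 [ 510.151 -157.817   84.318]
```

```bash
python3 -m crank '[[[0,-0.35,-0.33,0,0,0],[0,-0.2,-0.2,0,0,0],[0,-0.1,-0.1,0,0,0],[0,0,0,0,0,0]]]'; python3 - <<'E'
from h import *
go([500,-336,110],[np.pi,0,.1745])
p,P=cloud("top")
Q,_=box(P,[440,-480,60],[495,-300,175]);print(len(Q),np.percentile(Q,[5,50,95],axis=0))
Q,_=box(P,[500,-168,50],[520,-148,170]);print(len(Q),Q.mean(0))
E
```

```text
clock: 20.22
eef_pos: [497.2, -337.7, 114.0]
tool_rot: [3.105, -0.008, 0.166]
force: [-0.4, 1.8, 9.0]
width: 13.9
at [ 497.2 -337.7  114. ] [ 3.105 -0.008  0.166] F [-0.4  1.8  9. ] w 13.9 t 20.2
shift [ 0.1  -0.04  0.13]
turn [ 0.35 -0.08 -0.08]
47 [[ 467.135 -339.41   154.101]
 [ 471.465 -334.885  159.283]
 [ 475.817 -332.338  164.04 ]]
150 [ 509.951 -158.122   79.976]
```

```bash
python3 -m crank '[[[0,0,0,0,0,0],[0,0,0,0,0,0],[0,0,0,0,0,0],[0,0,0,0,0,0],[0,0,0,0,0,0],[0,0,0,0,0,0],[0,0,-0.5,-0.3,0,0],[0,0,-0.9,0,0,0],[0,0,-0.9,0,0,0],[0,0,-0.9,0,0,0],[0,0,0,0,0,0]]]' -1; python3 - <<'E'
from h import *
print(ctrl.read_state()["qpos"])
p,P=cloud("top")
Q,_=box(P,[440,-480,60],[495,-300,175]);print(len(Q),np.percentile(Q,[5,50,95],axis=0))
Q,_=box(P,[350,60,18],[480,160,34]);print("pan",rect(Q))
Q,_=box(P,[350,60,35],[480,260,120]);print("handle",cv2.fitLine(Q.astype(np.float32),cv2.DIST_L2,0,.01,.01).ravel(),np.percentile(Q,[1,99],axis=0))
go([417,174,230],[np.pi,0,-1.585])
go([417,174,230],[np.pi,0,1.557])
E
```

```text
clock: 21.18
eef_pos: [494.2, -329.7, 211.4]
tool_rot: [3.08, -0.004, 0.164]
force: [0.5, -0.3, 0.0]
width: 85.5
[ 0.444  0.52   0.104  1.724 -0.009  0.856 -0.867]
19 [[ 467.108 -335.237  154.408]
 [ 490.2   -330.553  158.524]
 [ 494.542 -328.923  160.238]]
pan ((415.72076416015625, 119.05768585205078), (75.26590728759766, 57.639163970947266), 89.29147338867188)
handle [  0.007   0.496   0.868 418.193 172.187  77.863] [[411.176 149.491  36.475]
 [424.281 197.92  106.354]]
at [ 493.2 -329.   209.3] [ 3.082 -0.002  0.164] F [-0.7 -0.5 -0.2] w 85.7 t 21.2
shift [  0.24 -16.89  -1.71]
turn [ 0.4  -0.52 16.7 ]
at [ 493.2 -329.   209.3] [ 3.082 -0.002  0.164] F [-0.7 -0.5 -0.2] w 85.7 t 21.2
shift [  0.24 -16.89  -1.71]
turn [  0.49   0.38 -13.29]
```

```bash
python3 -m crank '[[[0,0,0,0.5,0.4,-1],[0,0,0,0,0,-1],[0,0,0,0,0,-1],[0,0,0,0,0,-1],[0,0,0,0,0,-1],[0,0,0,0,0,-1],[0,0,0,0,0,-1],[0,0,0,0,0,-1],[0,0,0,0,0,-1],[0,0,0,0,0,-1],[0,0,0,0,0,-1],[0,0,0,0,0,-1]]]' -1; python3 - <<'E'
from h import *
go([417,200,200],[np.pi,0,1.557])
E
```

```text
clock: 22.23
eef_pos: [488.1, -323.9, 199.9]
tool_rot: [3.112, -0.016, 1.484]
force: [-0.5, 0.3, 0.1]
width: 85.5
at [ 488.1 -323.9  199.9] [ 3.112 -0.016  1.484] F [-0.5  0.3  0.1] w 85.5 t 22.2
shift [17.19 -3.89  0.16]
turn [ 0.29 -0.14 -0.7 ]
```

```bash
python3 -m crank '[[[1,-0.23,-0.05,0.1,0,-0.1],[1,-0.23,-0.05,0.1,0,-0.1],[1,-0.23,-0.05,0,0,-0.1],[1,-0.23,-0.05,0,0,-0.1],[1,-0.23,-0.05,0,0,-0.1],[1,-0.23,-0.05,0,0,-0.1],[1,-0.23,-0.05,0,0,-0.1],[1,-0.23,-0.05,0,0,0],[1,-0.23,-0.05,0,0,0],[1,-0.23,-0.05,0,0,0],[1,-0.23,-0.05,0,0,0],[1,-0.23,-0.05,0,0,0]]]' -1; python3 - <<'E'
from h import *
go([417,205,170],[np.pi,0.436,1.557])
E
```

```text
clock: 23.23
eef_pos: [408.4, 45.5, 213.6]
tool_rot: [-3.136, -0.019, 1.548]
force: [0.1, 0.5, 0.1]
width: 85.4
at [408.4  45.5 213.6] [-3.136 -0.019  1.548] F [0.1 0.5 0.1] w 85.4 t 23.2
shift [5.29 0.17 1.55]
turn [-0.07 -4.34 -0.08]
```

```bash
python3 -m crank '[[[1,0,0,0,0,0],[1,0,0,0,0,0],[1,0,0,0,0,0],[1,0,0,0,0,0],[0.8,0,0,0,0,0],[0,0,0,0,-0.9,0],[0,0,0,0,-0.9,0],[0,0,0,0,-0.9,0],[0,0,0,0,-0.9,0],[0,0,0,0,-0.7,0],[0,0,0,0,0,0],[0,0,0,0,0,0]]]' -1; python3 - <<'E'
from h import *
go([417,197,113],[np.pi,0.436,1.557])
go([417,155,22],[np.pi,0.436,1.557])
print(ctrl.read_state()["qpos"])
E
```

```text
clock: 24.23
eef_pos: [403.3, 202.0, 209.7]
tool_rot: [-3.126, 0.452, 1.563]
force: [-1.0, -1.1, -0.7]
width: 85.0
at [403.3 202.  209.7] [-3.126  0.452  1.563] F [-1.  -1.1 -0.7] w 85.0 t 24.2
shift [1.26 0.5  2.96]
turn [-0.12  0.15  0.05]
at [403.3 202.  209.7] [-3.126  0.452  1.563] F [-1.  -1.1 -0.7] w 85.0 t 24.2
shift [1.32 0.56 6.3 ]
turn [-0.12  0.15  0.05]
[-0.579  0.541 -0.298  1.834  0.457  1.202 -1.133]
```

```bash
python3 -m crank '[[[0.45,0.18,0.6,0,0,0],[0.45,0.18,0.6,0,0.1,0],[0.35,0.14,0.6,0,0,0],[0,0,0.6,0,0,0],[0,0,0.5,0,0,0],[0,0,0,0,0,0],[0,0,0,0,0,0]]]' -1; python3 - <<'E'
from h import *
go([417,155,22],[np.pi,0.436,1.557])
p,P=cloud("side"); im=p["color"][300:440,360:520,::-1]
q=ctrl.get_image("top")["color"][:,:,::-1][290:430,110:270]
cv2.imwrite("pics/b1.png",np.hstack([cv2.resize(im,(400,350)),cv2.resize(q,(400,350))]))
E
```

```text
clock: 24.82
eef_pos: [418.0, 191.0, 112.1]
tool_rot: [-3.126, 0.429, 1.552]
force: [0.6, 0.1, 0.1]
width: 85.2
at [418.  191.  112.1] [-3.126  0.429  1.552] F [0.6 0.1 0.1] w 85.2 t 24.8
shift [0.16 0.04 3.23]
turn [-0.17 -0.07 -0.05]
```

View pics/b1.png

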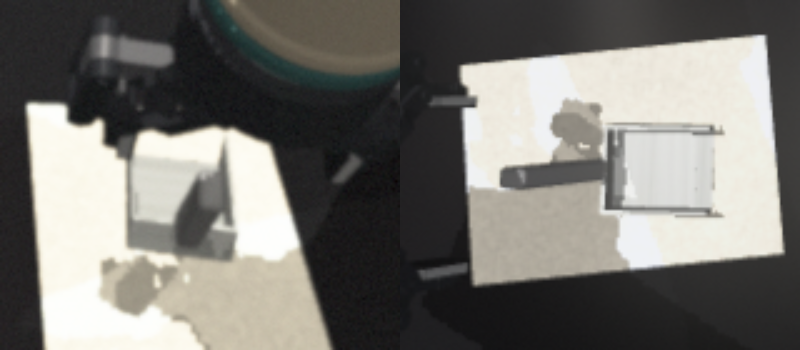

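```bash
python3 - <<'E'
from h import *
p,P=cloud("top"); s,e,R=pose()
for n,(a,b) in {"hi":(322,338),"lo":(390,404)}.items():
    W=P[a:b,115:146].reshape(-1,3); W=W[W[:,2]>60]
    L=R.inv().apply(W-e); print(n,len(W)); print(np.percentile(L,[5,50,95],axis=0)); i=np.argsort(L[:,2])[-6:]; print("tips tool",L[i].round(0).tolist(),W[i].round(0).tolist())
Q,_=box(P,[350,60,35],[480,240,112]); h=Q[(abs(Q[:,0]-418)<12)&(Q[:,2]>50)]; L=R.inv().apply(h-e);print("handle tool",np.percentile(L,[2,50,98],axis=0))
E
```

```text
hi 251
[[-14.131  43.987 -87.873]
 [-11.614  50.02  -66.912]
 [ -6.726  56.882 -44.742]]
tips tool [[-12.0, 48.0, -42.0], [-12.0, 45.0, -42.0], [-9.0, 44.0, -41.0], [-11.0, 44.0, -41.0], [-9.0, 50.0, -39.0], [-11.0, 50.0, -39.0]] [[468.0, 198.0, 156.0], [465.0, 198.0, 156.0], [463.0, 200.0, 154.0], [463.0, 198.0, 154.0], [469.0, 199.0, 152.0], [469.0, 197.0, 152.0]]
lo 212
[[-13.646 -52.952 -80.555]
 [-10.529 -45.268 -58.382]
 [  1.642 -41.642 -42.258]]
tips tool [[-9.0, -42.0, -41.0], [-11.0, -46.0, -40.0], [-11.0, -44.0, -40.0], [-6.0, -42.0, -40.0], [-10.0, -47.0, -39.0], [-6.0, -42.0, -39.0]] [[378.0, 202.0, 154.0], [374.0, 200.0, 155.0], [375.0, 200.0, 155.0], [377.0, 205.0, 152.0], [372.0, 200.0, 153.0], [377.0, 204.0, 151.0]]
handle tool [[-8.853 -6.531  9.2  ]
 [-5.924  0.616 29.485]
 [ 9.422  6.409 69.682]]
```

```bash
python3 -m crank '[[[0.1,0,0.8,0,0,0],[0,0,0.8,0,0,0],[0,0,0.8,0,0,0],[0,0,0.5,0,0,0],[0,0,0,0,0,0],[0,0,0,0,0,0]]]' -1; python3 - <<'E'
from h import *
go([417,155,22],[np.pi,0.436,1.557])
E
```

```text
clock: 25.47
eef_pos: [422.2, 166.2, 35.1]
tool_rot: [-3.141, 0.411, 1.549]
force: [0.4, 0.5, -0.1]
width: 85.7
at [422.2 166.2  35.1] [-3.141  0.411  1.549] F [ 0.4  0.5 -0.1] w 85.7 t 25.5
shift [-0.17 -0.17  0.55]
turn [-0.03 -0.23 -0.07]
```

```bash
python3 -m crank '[[[-0.1,-0.14,0.3,0,-0.2,0],[0,0,0.2,0,0,0],[0,0,0,0,0,0]]]' -1; python3 -m crank '[[[0,0,0,0,0,0],[0,0,0,0,0,0],[0,0,0,0,0,0],[0,0,0,0,0,0],[0,0,0,0,0,0],[0,0,0,0,0,0],[0,0,0,0,0,0],[0,0,0,0,0,0],[0,0,0,0,0,0]]]' 1;  python3 - <<'E'
from h import *
go([417,155,22],[np.pi,0.436,1.557])
p,P=cloud("side"); im=p["color"][300:440,360:520,::-1]
q=ctrl.get_image("top")["color"][:,:,::-1][290:430,110:270]
cv2.imwrite("pics/b2.png",np.hstack([cv2.resize(im,(400,350)),cv2.resize(q,(400,350))]))
E
```

```text
clock: 25.72
eef_pos: [419.4, 160.0, 24.1]
tool_rot: [3.137, 0.429, 1.548]
force: [-0.0, 0.3, -0.2]
width: 85.6
clock: 26.47
eef_pos: [419.7, 161.9, 25.6]
tool_rot: [3.135, 0.427, 1.548]
force: [-0.8, 0.4, 1.2]
width: 12.0
at [419.7 161.9  25.6] [3.135 0.427 1.548] F [-0.8  0.4  1.2] w 12.0 t 26.5
shift [-0.16 -0.09  0.21]
turn [ 0.03 -0.09 -0.08]
```

View pics/b2.png

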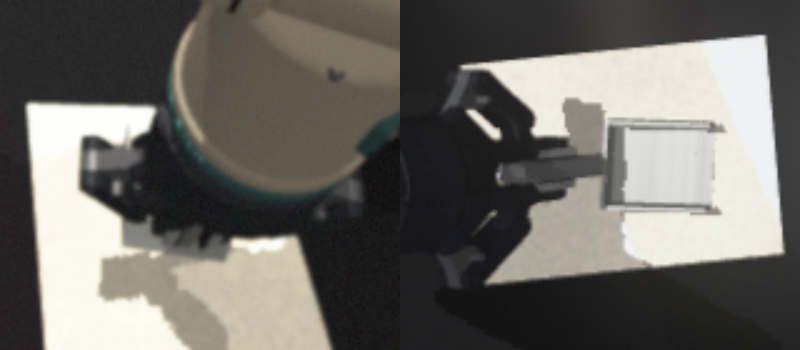

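```bash
cat >> h.py <<'E'
def RT(): return Ro.from_euler("z",TY)
TC=np.array([623.9,212.4,0]);TY=-1.7235
import os
S=np.load("scoop.npz") if os.path.exists("scoop.npz") else None
def scoop_go(o,yaw,pitch=0,**k):
    "tool target to bring scoop origin to o (world), pitch>0 nose down"
    Rs=Ro.from_euler("z",yaw)*Ro.from_euler("y",pitch)
    Rt=Rs*Ro.from_quat(S["q"]); pt=np.array(o)+Rs.apply(S["p"])
    go(pt,Rt.as_euler("xyz"))
def scoop_now():
    s,e,R=pose(); Rs=R*Ro.from_quat(S["q"]).inv(); o=e-Rs.apply(S["p"]); e3=Rs.as_euler("xyz")
    print("scoop o",o.round(1),"rpy",e3.round(3),"in trough",RT().inv().apply(o-TC).round(1),"nose",RT().inv().apply(o+Rs.apply([35,0,0])-TC).round(1)); return o,Rs
E
python3 - <<'E'
from h import *
s,e,R=pose(); Rs=Ro.from_euler("z",-1.585); o=np.array([416.2,119.2,1])
np.savez("scoop.npz",q=(Rs.inv()*R).as_quat(),p=Rs.inv().apply(e-o)); print(Rs.inv().apply(e-o),np.degrees((Rs.inv()*R).as_euler("xyz")))
p,P=cloud("top"); c=p["color"].astype(int)
T=Ro.from_euler("z",TY).inv().apply((P-TC).reshape(-1,3)).reshape(P.shape)
m=(abs(T[...,0])<74)&(abs(T[...,1])<31)&(c.max(-1)<110)&(T[...,2]>10)
n,l,st,ce=cv2.connectedComponentsWithStats(m.astype(np.uint8))
for i in range(1,n):
    if st[i,4]>15: print(st[i,4],T[l==i].mean(0).round(0))
print(np.percentile(T[m],[2,98],axis=0))
w=(abs(T[...,0])<95)&(abs(T[...,1])<45)&(abs(T[...,2]-23)<4)
print("wall",np.percentile(T[w],[1,99],axis=0))
E
```

```text
[-42.786   2.903  24.608] [179.613  24.46  179.508]
111 [39. 15. 20.]
110 [63. 16. 19.]
110 [20. -2. 20.]
117 [ 39. -16.  19.]
112 [ 63. -18.  20.]
[[ 12.026 -26.688  13.336]
 [ 70.034  25.714  24.176]]
wall [[-78.568 -36.024  19.077]
 [ 79.318  35.753  26.651]]
```

```bash
python3 -m crank '[[[0.2,0,-0.5,0,0,0],[0.35,0,-0.75,0,0,0],[0.35,0,-0.75,0,0,0],[0.35,0,-0.75,0,0,0],[0.3,0,-0.7,0,0,0],[0,0,0,0,0,0]]]'; python3 - <<'E'
from h import *
scoop_now()
p,P=cloud("top")
cv2.imwrite("pics/b3.png",cv2.resize(p["color"][290:430,110:270,::-1],(640,560)))
o=TC+RT().apply([-32,0,75]); scoop_go(o,TY)
E
```

```text
clock: 27.12
eef_pos: [420.6, 248.6, 101.5]
tool_rot: [3.139, 0.429, 1.547]
force: [1.0, 1.2, -1.6]
width: 12.0
scoop o [416.9 205.8  77. ] rpy [-0.004 -0.002 -1.588] in trough [  38.  -203.6   77. ] nose [  72.7 -198.9   77. ]
at [420.2 245.8 100.5] [3.14  0.432 1.546] F [ 0.7 -0.1 -0.9] w 12.3 t 27.2
shift [ 1.39  7.23 -0.6 ]
turn [0.49 0.05 1.19]
```

```bash
python3 -m crank '[[[0,0.3,0,0.25,0,0.6],[0,0.5,0,0.25,0,0.6],[0,0.8,0,0,0,0],[0,0.8,0,0,0,0],[0,0.8,0,0,0,0],[0,0.8,0,0,0,0],[0,0.8,0,0,0,0],[0,0.7,0,0,0,0],[0,0,0,0,0,0],[0,0,0,0,0,0]]]'; python3 - <<'E'
from h import *
scoop_now()
o=TC+RT().apply([-32,0,60]); scoop_go(o,TY)
p,P=cloud("top")
T=RT().inv().apply((P-TC).reshape(-1,3)).reshape(P.shape)
Q,_=box(T,[-110,-80,50],[60,80,130]); z=np.median(Q[:,2]); Q=Q[abs(Q[:,1])<60]
cv2.imwrite("pics/b3.png",cv2.resize(p["color"][170:310,60:240,::-1],(720,560)))
E
```

```text
clock: 28.0
eef_pos: [583.7, 199.3, 88.9]
tool_rot: [-3.136, 0.459, 1.401]
force: [-0.5, 0.6, -1.6]
width: 12.3
scoop o [573.4 156.9  65.7] rpy [-0.011 -0.032 -1.737] in trough [ 62.6 -41.5  65.7] nose [ 97.5 -41.9  66.9]
at [583.7 199.3  88.9] [-3.136  0.459  1.401] F [-0.5  0.6 -1.6] w 12.3 t 28.0
shift [ 2.89  1.29 -1.27]
turn [-0.15  0.31 -0.07]
```

View pics/b3.png

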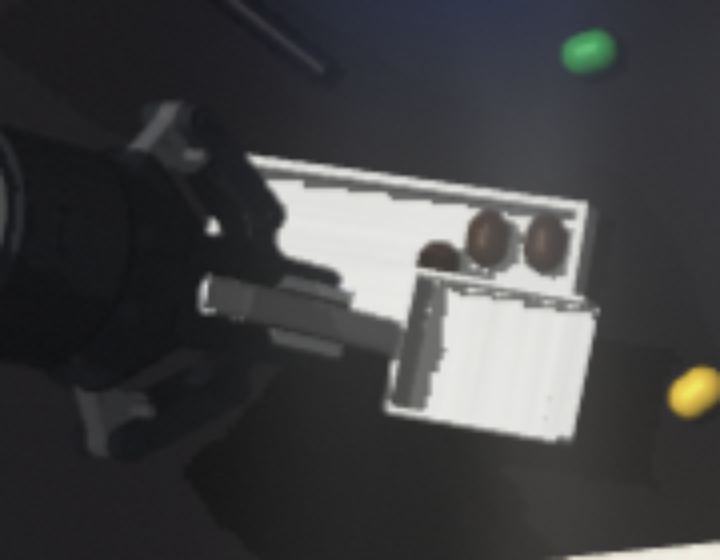

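```bash
python3 -m crank '[[[0.7,0.3,-0.3,-0.07,0.15,0],[0.7,0.3,-0.3,-0.07,0.15,0],[0.7,0.3,-0.3,0,0,0],[0.6,0.3,-0.3,0,0,0],[0,0,0,0,0,0],[0,0,0,0,0,0]]]'; python3 - <<'E'
from h import *
o,_=scoop_now()
scoop_go(TC+RT().apply([-32,0,60]),TY)
p,P=cloud("top")
T=RT().inv().apply((P-TC).reshape(-1,3)).reshape(P.shape)
Q,_=box(T,[-75,-45,o[2]+15],[30,45,o[2]+32]); print(len(Q),rect(Q),np.percentile(Q,[1,99],axis=0))
Q,_=box(T,[-62,-45,o[2]-8],[30,45,o[2]+9]); print("floor",len(Q),Q.mean(0),np.percentile(Q,[1,99],axis=0)); A=np.c_[Q[:,:2],np.ones(len(Q))];print(np.linalg.lstsq(A,Q[:,2],rcond=None)[0])
E
```

```text
clock: 28.55
eef_pos: [627.5, 277.1, 82.1]
tool_rot: [-3.14, 0.44, 1.407]
force: [0.2, -0.6, -0.9]
width: 12.5
scoop o [617.6 235.   58. ] rpy [-0.008 -0.013 -1.73 ] in trough [-21.4  -9.6  58. ] nose [13.6 -9.9 58.5]
at [627.5 277.1  82.1] [-3.14   0.44   1.407] F [ 0.2 -0.6 -0.9] w 12.5 t 28.6
shift [ 0.28  0.3  -0.22]
turn [-0.09  0.12 -0.02]
332 ((-26.884384155273438, -6.766426086425781), (58.435699462890625, 85.2711410522461), 88.83262634277344) [[-57.36  -36.459  73.505]
 [ 14.9    22.235  89.267]]
floor 1391 [-19.367  -6.12   60.327] [[-53.249 -34.933  56.336]
 [ 15.119  19.963  65.723]]
[-0.002  0.003 60.302]
```

```bash
python3 - <<'E'
from h import *
d=dict(np.load("scoop.npz")); d["p"]=d["p"]-[1,2.5,0]; np.savez("scoop.npz",**d)
E
python3 -m crank '[[[0.28,0.22,-0.2,0,0.1,0],[0,0,0,0,0,0],[0,0,0,0,0,0]]]'
python3 - <<'E'
from h import *
o,_=scoop_now()
p,P=cloud("top")
T=RT().inv().apply((P-TC).reshape(-1,3)).reshape(P.shape)
Q,_=box(T,[-60,-45,o[2]+15],[5,45,o[2]+32])
for s in(-1,1):
    W=Q[(Q[:,1]-np.median(Q[:,1]))*s>15] if 0 else Q[(Q[:,1]*s>20)]
    print(s,len(W),np.polyfit(W[:,0],W[:,1],1),W[:,1].min(),W[:,1].max())
scoop_go(TC+RT().apply([-33,0,30]),TY)
E
```

```text
clock: 28.85
eef_pos: [632.0, 283.6, 83.1]
tool_rot: [-3.135, 0.434, 1.41]
force: [-1.1, -0.7, -1.8]
width: 12.1
scoop o [624.4 240.3  58.9] rpy [-0.012 -0.007 -1.729] in trough [-27.6  -3.7  58.9] nose [ 7.4 -3.9 59.1]
-1 90 [ -0.058 -32.554] -33.10791540816884 -21.161231775663854
1 101 [-0.009 23.651] 20.411404454135553 26.224354632153204
at [632.2 283.6  83.3] [-3.135  0.434  1.41 ] F [ 0.  -0.1 -0.1] w 12.4 t 28.9
shift [0.56 0.11 0.79]
turn [-0.12  0.07  0.  ]
```

```bash
python3 -m crank '[[[0.28,0.06,0.3,-0.1,0.05,-0.08],[0.25,0.05,0.3,0,0,0],[0,0,0,0,0,0],[0,0,0,0,0,0]]]'
python3 - <<'E'
from h import *
o,_=scoop_now()
p,P=cloud("top")
T=RT().inv().apply((P-TC).reshape(-1,3)).reshape(P.shape)
Q,_=box(T,[-60,-45,o[2]+17],[5,45,o[2]+32])
for s in(-1,1):
    W=Q[(Q[:,1]*s>22)]
    print(s,len(W),np.polyfit(W[:,0],W[:,1],1),W[:,1].min(),W[:,1].max())
Q,_=box(T,[-62,-45,o[2]-8],[40,45,o[2]+9]); Q=Q[abs(Q[:,1])<22]; print("nose x",np.percentile(Q[:,0],[99.5]),np.median(Q[:,2]))
scoop_go(TC+RT().apply([-33,0,5]),TY)
E
```

```text
clock: 29.23
eef_pos: [635.5, 288.0, 58.0]
tool_rot: [-3.142, 0.431, 1.42]
force: [0.1, -0.5, -1.4]
width: 12.3
scoop o [628.6 244.7  33.6] rpy [-0.006 -0.004 -1.716] in trough [-32.6  -0.3  33.6] nose [ 2.4 -0.  33.7]
-1 73 [ -0.012 -28.312] -29.499461443535925 -26.11738293377182
1 86 [-0.011 27.145] 25.791955051425912 29.511261343691643
nose x [3.076] 35.80187580305408
at [635.2 287.9  57.7] [-3.141  0.431  1.42 ] F [-0.2  0.1 -1.1] w 12.2 t 29.3
shift [0.41 0.02 0.84]
turn [-0.03  0.04  0.09]
```

```bash
python3 -m crank '[[[0.13,0,0.28,0,0,0],[0.13,0,0.26,0,0,0],[0.12,0,0.24,0,0,0],[0,0,0,0,0,0],[0,0,0,0,0,0]]]'
python3 - <<'E'
from h import *
o,_=scoop_now()
scoop_go(TC+RT().apply([-33,0,4]),TY)
E
```

```text
clock: 29.7
eef_pos: [635.2, 288.2, 28.5]
tool_rot: [-3.141, 0.432, 1.42]
force: [1.1, 4.7, 11.7]
width: 12.1
scoop o [628.3 244.9   4.1] rpy [-0.007 -0.005 -1.716] in trough [-32.7  -0.6   4.1] nose [ 2.3 -0.4  4.2]
at [635.2 288.2  28.5] [-3.141  0.432  1.42 ] F [ 1.1  4.7 11.7] w 12.1 t 29.7
shift [ 0.    0.03 -0.01]
turn [-0.03  0.04  0.09]
```

```bash
python3 -m crank '[[[-0.24,0.01,0.113,0,0,0.08],[-0.24,0.01,0.113,0,0,0],[-0.24,0,0.113,0,0,0],[-0.24,0,0.113,0,0,0],[-0.24,0,0.113,0,0,0],[0,0,0,0,0,0]]]'
python3 - <<'E'
from h import *
o,_=scoop_now()
scoop_go(TC+RT().apply([40,0,4]),TY)
E
```

```text
clock: 30.2
eef_pos: [629.9, 245.6, 29.4]
tool_rot: [3.136, 0.43, 1.409]
force: [0.2, -0.1, -0.7]
width: 12.4
scoop o [622.7 202.3   4.9] rpy [-0.001 -0.003 -1.724] in trough [10.1  0.4  4.9] nose [45.1  0.4  5. ]
at [629.9 245.6  29.4] [3.136 0.43  1.409] F [ 0.2 -0.1 -0.7] w 12.4 t 30.2
shift [-0.9  -0.01  0.44]
turn [-0.01  0.03 -0.  ]
```

```bash
python3 -m crank '[[[-0.15,0,0.12,0,0,0],[-0.17,0,0.1,0,0,0],[-0.17,0,0.1,0,0,0],[0,0,0,0,0,0]]]'
python3 - <<'E'
from h import *
o,_=scoop_now()
scoop_go(TC+RT().apply([40,0,4]),TY)
p=ctrl.get_image("top"); s=ctrl.get_image("side")
cv2.imwrite("pics/c1.png",np.hstack([cv2.resize(p["color"][195:275,100:220,::-1],(480,320)),cv2.resize(s["color"][355:435,235:325,::-1],(320,320))]))
E
```

```text
clock: 30.53
eef_pos: [628.7, 230.7, 29.5]
tool_rot: [3.132, 0.422, 1.408]
force: [-0.3, -0.8, -0.6]
width: 12.3
scoop o [621.7 187.6   4.7] rpy [ 0.003  0.005 -1.724] in trough [24.9  1.6  4.7] nose [59.9  1.6  4.5]
at [628.7 230.7  29.5] [3.132 0.422 1.408] F [-0.3 -0.8 -0.6] w 12.3 t 30.5
shift [-0.44 -0.05  0.23]
turn [ 0.02 -0.05 -0.01]
```

View pics/c1.png

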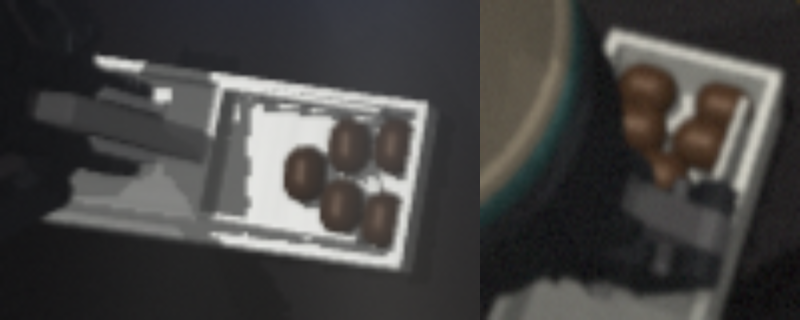

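The pan now holds three pellets, and the last two (top crop about (392,145) and (382,220)) lie between its lip and the end wall. I'll keep pushing to the wall.

```bash
python3 -m crank '[[[-0.14,-0.04,0.08,0,0,0],[-0.15,0,0.09,0,0,0],[-0.15,0,0.09,0,0,0],[-0.12,0,0.07,0,0,0],[0,0,0,0,0,0]]]'
python3 - <<'E'
from h import *
o,_=scoop_now()
scoop_go(TC+RT().apply([40,0,4]),TY)
p,P=cloud("top"); c=p["color"].astype(int)
T=RT().inv().apply((P-TC).reshape(-1,3)).reshape(P.shape)
m=(abs(T[...,0])<76)&(abs(T[...,1])<31)&(c.max(-1)<110)&(T[...,2]>10)&(c[...,0]-c[...,2]>12)
n,l,st,ce=cv2.connectedComponentsWithStats(m.astype(np.uint8))
for i in range(1,n):
    if st[i,4]>15: print(st[i,4],T[l==i].mean(0).round(0))
E
```

```text
clock: 31.05
eef_pos: [627.1, 219.4, 30.2]
tool_rot: [3.125, 0.412, 1.412]
force: [0.3, -0.3, -0.8]
width: 12.2
scoop o [620.5 176.5   5. ] rpy [ 0.009  0.015 -1.717] in trough [36.   2.1  5. ] nose [71.   2.4  4.4]
at [627.1 219.4  30.2] [3.125 0.412 1.412] F [ 0.3 -0.3 -0.8] w 12.2 t 31.1
shift [-0.09 -0.06  0.1 ]
turn [ 0.1  -0.15  0.02]
491 [-71.  -3. 263.]
53 [46. 13. 24.]
49 [65. 15. 23.]
81 [30. -2. 24.]
78 [ 47. -13.  23.]
67 [ 65. -13.  23.]
```

```bash
python3 -m crank '[[[-0.12,-0.04,0.08,0,0,0],[-0.12,0,0.07,0,0,0],[0,0,0,0,0,0],[0.02,0,-0.04,0,-0.8,0],[0.03,0,-0.09,0,-0.9,0],[0.03,0,-0.09,0,-0.9,0],[0.03,0,-0.09,0,-0.9,0],[0,0,0,0,0,0]]]'
python3 - <<'E'
from h import *
o,_=scoop_now()
p=ctrl.get_image("top"); s=ctrl.get_image("side")
cv2.imwrite("pics/c2.png",np.hstack([cv2.resize(p["color"][195:275,100:220,::-1],(480,320)),cv2.resize(s["color"][355:435,235:325,::-1],(320,320))]))
E
```

```text
clock: 31.77
eef_pos: [622.8, 224.9, 32.5]
tool_rot: [3.127, 0.781, 1.409]
force: [-2.2, 1.1, -3.1]
width: 12.3
scoop o [615.  175.9  24.6] rpy [ 0.003 -0.354 -1.72 ] in trough [37.4 -3.2 24.6] nose [70.2 -3.1 36.8]
```

View pics/c2.png

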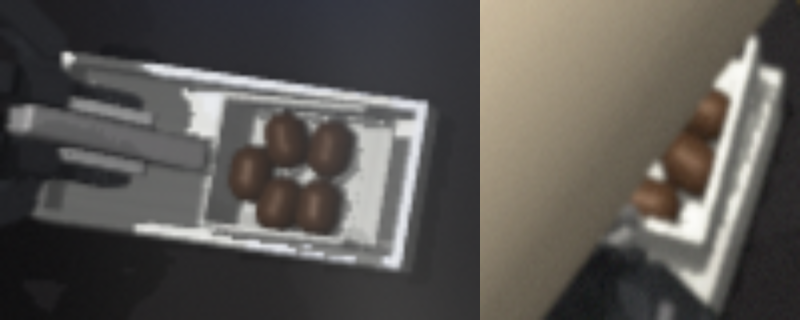

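```bash
python3 - <<'E'
from h import *
o,_=scoop_now()
scoop_go(o+[0,3,170],TY,-.35)
E
```

```text
scoop o [617.3 172.5  28.2] rpy [ 0.008 -0.352 -1.726] in trough [40.4 -0.4 28.2] nose [73.3 -0.5 40.3]
at [625.2 221.5  36.2] [3.12  0.778 1.4  ] F [-0.4 -0.8 -1.7] w 12.3 t 31.9
shift [-3.91  0.07 -4.11]
turn [ 0.05  0.01 -0.05]
```

```bash
python3 -m crank '[[[-0.1,0,-0.2,0,0,0],[-0.3,0,-0.32,0,0,0],[-0.39,0,-0.41,0,0,0],[-0.39,0,-0.41,0,0,0],[-0.39,0,-0.41,0,0,0],[-0.39,0,-0.41,0,0,0],[-0.39,0,-0.41,0,0,0],[-0.39,0,-0.41,0,0,0],[-0.39,0,-0.41,0,0,0],[-0.3,0,-0.32,0,0,0],[-0.15,0,-0.16,0,0,0],[0,0,0,0,0,0]]]'
python3 - <<'E'
from h import *
M=np.array([510,-157.6,128.])
o,_=scoop_now()
p=ctrl.get_image("top"); cv2.imwrite("pics/c3.png",cv2.resize(p["color"][150:310,60:260,::-1],(600,480)))
scoop_go([525,20,200],TY,-.35)
E
```

```text
clock: 32.87
eef_pos: [627.8, 218.7, 225.6]
tool_rot: [3.098, 0.765, 1.373]
force: [-0.3, -0.2, -1.2]
width: 12.5
scoop o [619.5 169.9 216.9] rpy [ 0.025 -0.339 -1.743] in trough [ 42.6   2.1 216.9] nose [ 75.7   1.5 228.5]
at [627.7 218.7 224.9] [3.099 0.765 1.374] F [-0.1 -0.2 -0.8] w 11.9 t 32.9
shift [-3.59 -2.3   4.13]
turn [ 0.08 -0.1  -0.23]
```

```bash
python3 -m crank '[[[-0.12,-0.08,0.14,0,0,0],[-0.25,-0.15,0.28,0,0,-0.1],[-0.36,-0.23,0.4,0,0,-0.1],[-0.36,-0.23,0.4,0,0,0],[-0.36,-0.23,0.4,0,0,0],[-0.36,-0.23,0.4,0,0,0],[-0.36,-0.23,0.4,0,0,0],[-0.36,-0.23,0.4,0,0,0],[-0.36,-0.23,0.4,0,0,0],[-0.3,-0.2,0.35,0,0,0],[-0.15,-0.1,0.17,0,0,0],[0,0,0,0,0,0]]]'
python3 - <<'E'
from h import *
M=np.array([510,-157.6,128.])
o,Rs=scoop_now()
p,P=cloud("top"); c=p["color"].astype(int)
L=Rs.inv().apply((P-o).reshape(-1,3)).reshape(P.shape)
m=(abs(L[...,0])<40)&(abs(L[...,1])<30)&(abs(L[...,2]-14)<14)&(c.max(-1)<120)&(c[...,0]-c[...,2]>12)
n,l,st,ce=cv2.connectedComponentsWithStats(m.astype(np.uint8))
print([(int(st[i,4]),L[l==i].mean(0).round(0).tolist()) for i in range(1,n) if st[i,4]>15])
h=np.array([np.cos(TY),np.sin(TY),0])
# nose over point 25mm short of mouth centre, nose z 150
R2=Ro.from_euler("z",TY)*Ro.from_euler("y",-.2)
nose=M-25*h+[0,0,25]; scoop_go(nose-R2.apply([35,0,0]),TY,-.2)
E
```

```text
clock: 33.92
eef_pos: [525.7, 67.0, 197.4]
tool_rot: [-3.127, 0.783, 1.431]
force: [-0.3, -1.2, -0.9]
width: 12.4
scoop o [517.8  18.  189.6] rpy [-0.019 -0.356 -1.711] in trough [208.3 -75.3 189.6] nose [241.1 -74.8 201.8]
[(825, [-7.0, -1.0, 16.0])]
at [526.1  67.6 197.2] [-3.127  0.782  1.431] F [-0.5 -0.9 -1.9] w 12.4 t 34.0
shift [-1.95  0.63  3.61]
turn [-0.08  1.49  0.16]
```

```bash
python3 -m crank '[[[-0.1,0.04,0.15,0,0,0],[-0.16,0.06,0.3,0,0,0],[-0.21,0.07,0.4,0,0,0.05],[-0.21,0.07,0.4,0,0,0],[-0.21,0.07,0.4,0,0,0],[-0.21,0.07,0.4,0,0,0],[-0.21,0.07,0.4,0,0,0],[-0.21,0.07,0.4,0,0,0],[-0.2,0.06,0.35,0,0,0],[-0.1,0.03,0.17,0,0,0],[0,0,0,0,0,0]]]'
python3 - <<'E'
from h import *
M=np.array([510,-157.6,128.])
o,Rs=scoop_now(); h=np.array([np.cos(TY),np.sin(TY),0])
n=o+Rs.apply([35,0,0]); print("nose rel mouth (fwd,left,up)",RT().inv().apply(n-M).round(1))
R2=Ro.from_euler("z",TY)*Ro.from_euler("y",0.)
nose=M-22*h+[0,0,12]; scoop_go(nose-R2.apply([35,0,0]),TY,0)
E
```

```text
clock: 34.88
eef_pos: [528.9, -52.0, 157.0]
tool_rot: [-3.13, 0.781, 1.429]
force: [-0.2, -0.6, -0.4]
width: 12.2
scoop o [ 521.1 -101.   149.1] rpy [-0.017 -0.354 -1.712] in trough [325.4 -54.  149.1] nose [358.2 -53.6 161.2]
nose rel mouth (fwd,left,up) [-24.8   2.7  33.2]
at [528.9 -52.  157. ] [-3.13   0.781  1.429] F [-0.2 -0.6 -0.4] w 12.2 t 34.9
shift [-0.33 -0.07 -0.03]
turn [-0.07  3.38  0.14]
```

```bash
python3 -m crank '[[[-0.07,-0.02,0,0,0.5,0],[-0.07,-0.02,0,0,0.7,0],[-0.07,-0.02,0,0,0.7,0],[-0.07,-0.02,0,0,0.7,0],[-0.05,0,0,0,0.6,0.1],[0,0,0,0,0,0]]]'
python3 - <<'E'
from h import *
M=np.array([510,-157.6,128.])
o,Rs=scoop_now(); h=np.array([np.cos(TY),np.sin(TY),0])
n=o+Rs.apply([35,0,0]); print("nose rel mouth (fwd,left,up)",RT().inv().apply(n-M).round(1))
R2=Ro.from_euler("z",TY)*Ro.from_euler("y",0.35)
nose=M-18*h+[0,0,6]; scoop_go(nose-R2.apply([35,0,0]),TY,0.35)
R2=Ro.from_euler("z",TY)*Ro.from_euler("y",0.7)
nose=M-14*h+[0,0,4]; scoop_go(nose-R2.apply([35,0,0]),TY,0.7)
E
```

```text
clock: 35.38
eef_pos: [526.5, -55.2, 161.8]
tool_rot: [-3.137, 0.43, 1.42]
force: [-0.8, -0.5, -1.6]
width: 12.0
scoop o [519.4 -98.5 137.4] rpy [-0.01  -0.003 -1.717] in trough [323.2 -56.  137.4] nose [358.2 -55.8 137.5]
nose rel mouth (fwd,left,up) [-24.8   0.5   9.5]
at [526.5 -55.2 161.8] [-3.137  0.43   1.42 ] F [-0.8 -0.5 -1.6] w 12.0 t 35.4
shift [-0.92 -0.01 -0.4 ]
turn [-0.05  3.37  0.09]
at [526.5 -55.2 161.8] [-3.137  0.43   1.42 ] F [-0.8 -0.5 -1.6] w 12.0 t 35.4
shift [-1.92 -0.02 -0.57]
turn [-0.04  6.72  0.09]
```

```bash
python3 -m crank '[[[-0.09,0,-0.05,0,0.34,0],[-0.09,0,-0.05,0,0.34,0],[-0.09,0,-0.05,0,0.34,0],[-0.09,0,-0.04,0,0.34,0],[-0.09,0,-0.04,0,0.34,0],[-0.09,0,-0.04,0,0.34,0],[-0.09,0,-0.03,0,0.34,0],[-0.09,0,-0.03,0,0.34,0],[-0.09,0,-0.03,0,0.34,0],[-0.09,0,-0.03,0,0.34,0],[0,0,0,0,0,0],[0,0,0,0,0,0]]]'
python3 - <<'E'
from h import *
M=np.array([510,-157.6,128.])
o,Rs=scoop_now(); h=np.array([np.cos(TY),np.sin(TY),0])
n=o+Rs.apply([35,0,0]); print("nose rel mouth (fwd,left,up)",RT().inv().apply(n-M).round(1))
p=ctrl.get_image("top"); s=ctrl.get_image("side")
cv2.imwrite("pics/d1.png",np.hstack([cv2.resize(p["color"][230:350,310:430,::-1],(400,400)),cv2.resize(s["color"][150:270,310:430,::-1],(400,400))]))
R2=Ro.from_euler("z",TY)*Ro.from_euler("y",0.7)
nose=M-14*h+[0,0,4]; scoop_go(nose-R2.apply([35,0,0]),TY,0.7)
E
```

```text
clock: 36.38
eef_pos: [523.5, -67.5, 180.2]
tool_rot: [-3.127, 0.071, 1.44]
force: [-0.3, 0.3, 0.7]
width: 11.9
scoop o [518.4 -99.6 141.9] rpy [-0.019  0.356 -1.701] in trough [324.4 -56.8 141.9] nose [357.2 -56.1 129.7]
nose rel mouth (fwd,left,up) [-25.8   0.2   1.7]
at [523.4 -67.2 180. ] [-3.127  0.071  1.441] F [-1.  -1.9  0.5] w 12.3 t 36.5
shift [-1.15 -0.01 -0.64]
turn [-0.18  3.29  0.28]
```

View pics/d1.png

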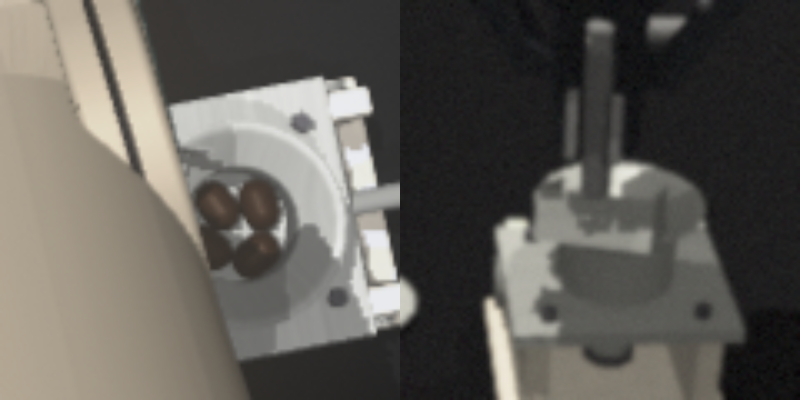

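```bash
python3 -m crank '[[[-0.1,0,-0.12,0,0.4,0],[-0.13,0,-0.08,0,0.42,0.1],[-0.13,0,-0.07,0,0.42,0.1],[-0.13,0,-0.07,0,0.42,0],[-0.13,0,-0.07,0,0.42,0],[-0.13,0,-0.07,0,0.42,0],[-0.13,0,-0.07,0,0.42,0],[-0.1,0,-0.05,0,0.4,0],[0,0,0,0,0,0],[0,0,0,0,0,0]]]'
python3 - <<'E'
from h import *
M=np.array([510,-157.6,128.])
o,Rs=scoop_now()
n=o+Rs.apply([35,0,0]); print("nose rel mouth (fwd,left,up)",RT().inv().apply(n-M).round(1))
R2=Ro.from_euler("z",TY)
scoop_go([521,-20,200],TY,0)
E
```

```text
clock: 37.32
eef_pos: [521.4, -85.4, 198.8]
tool_rot: [-3.122, -0.287, 1.439]
force: [-1.6, 0.6, 4.6]
width: 12.1
scoop o [ 518.  -102.1  151.6] rpy [-0.026  0.714 -1.705] in trough [326.9 -56.8 151.6] nose [353.3 -56.3 128.6]
nose rel mouth (fwd,left,up) [-29.7  -0.    0.6]
at [521.4 -85.4 198.8] [-3.122 -0.287  1.439] F [-1.6  0.6  4.6] w 12.1 t 37.3
shift [ 3.71 -0.25  0.21]
turn [-0.22 -6.82  0.33]
```

```bash
python3 -m crank '[[[0.1,0,-0.5,0,0,0],[0.3,0,-0.6,0,0,0],[0.6,0,-0.2,0,-0.7,0],[0.6,0,0,0,-0.7,0.1],[0.6,0,0,0,-0.7,0.1],[0.6,0,0,0,-0.7,0],[0.6,0,0,0,-0.7,0],[0.6,0,0,0,-0.7,0],[0.6,0,0,0,-0.7,0],[0.6,0,0,0,-0.7,0],[0.6,0,0,0,-0.7,0],[0,0,0,0,-0.5,0]]]'
python3 - <<'E'
from h import *
o,Rs=scoop_now()
p,P=cloud("top")
cv2.imwrite("pics/d2.png",np.hstack([cv2.resize(p["color"][240:350,320:440,::-1],(480,440)),cv2.resize(p["color"][190:310,220:330,::-1],(320,349))[[*range(349)]+[0]*91]]))
c=p["color"].astype(int)
m=np.all((P>[480,-190,75])&(P<[540,-128,140]),-1)&(c[...,0]-c[...,2]>12)
print(m.sum(),np.percentile(P[m],[1,50,99],axis=0))
scoop_go([417,119,60],-1.585,0)
E
```

```text
clock: 38.32
eef_pos: [546.7, 85.4, 233.1]
tool_rot: [-3.124, 0.459, 1.436]
force: [-0.7, 0.9, -2.0]
width: 12.4
scoop o [539.7  41.4 210. ] rpy [-0.022 -0.032 -1.707] in trough [181.8 -57.2 210. ] nose [216.8 -56.6 211.1]
467 [[ 489.792 -177.395   92.756]
 [ 508.307 -158.409   98.007]
 [ 528.711 -137.864  111.391]]
at [546.1  86.8 232.1] [-3.121  0.461  1.441] F [ 0.4  2.7 -1.1] w 12.5 t 38.4
shift [ 3.94 -4.49  3.63]
turn [-0.7   0.32 -0.93]
```

View pics/d2.png

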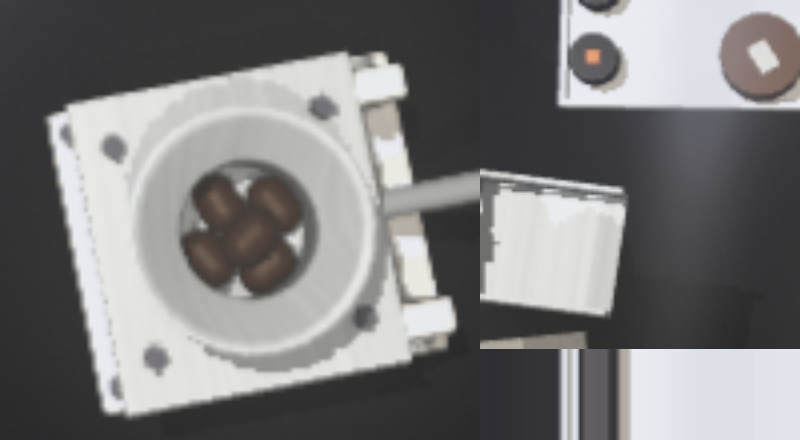

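```bash
python3 -m crank '[[[0,0,0,-0.35,0.16,-0.47],[0,0,0,-0.35,0.16,-0.47],[0.2,-0.3,0.2,0,0,0],[0.4,-0.5,0.3,0,0,0],[0.5,-0.6,0.3,0,0,0],[0.5,-0.6,0.3,0,0,0],[0.5,-0.6,0.3,0,0,0],[0.5,-0.6,0.3,0,0,0],[0.4,-0.5,0.2,0,0,0],[0.2,-0.2,0.1,0,0,0],[0,0,0,0,0,0]]]'
python3 - <<'E'
from h import *
scoop_now()
scoop_go([417,119,40],-1.585,0)
E
```

```text
clock: 39.28
eef_pos: [423.6, 160.6, 129.3]
tool_rot: [3.132, 0.421, 1.572]
force: [0.8, -0.3, -0.9]
width: 12.4
scoop o [423.7 116.9 104.4] rpy [ 0.002  0.006 -1.56 ] in trough [ 124.8 -183.3  104.4] nose [ 159.3 -177.6  104.2]
at [423.6 160.6 129.3] [3.132 0.421 1.572] F [ 0.8 -0.3 -0.9] w 12.4 t 39.3
shift [ 0.95 -0.2   1.94]
turn [ 0.12 -0.06  0.21]
```

```bash
python3 -m crank '[[[0.24,-0.05,0.48,0.06,0,0.1],[0.24,-0.05,0.48,0.06,0,0.1],[0.24,-0.05,0.48,0,0,0],[0.22,-0.05,0.44,0,0,0],[0,0,0,0,0,0],[0,0,0,0,0,0]]]'
python3 - <<'E'
from h import *
scoop_now()
scoop_go([417,119,3],-1.585,0)
E
```

```text
clock: 39.78
eef_pos: [426.1, 163.3, 67.1]
tool_rot: [3.124, 0.417, 1.542]
force: [0.7, 0.7, -0.8]
width: 12.1
scoop o [425.3 119.7  42.1] rpy [ 0.01   0.01  -1.586] in trough [ 121.8 -182.2   42.1] nose [ 156.5 -177.4   41.8]
at [426.1 163.3  67.1] [3.124 0.417 1.542] F [ 0.7  0.7 -0.8] w 12.1 t 39.8
shift [ 0.51 -0.29  1.21]
turn [ 0.08 -0.09 -0.05]
```

```bash
python3 -m crank '[[[0.16,-0.1,0.4,0.08,-0.08,0],[0.16,-0.1,0.4,0,0,0],[0.16,0,0.35,0,0,0],[0.03,0,0.06,0,0,0],[0,0,0,0,0,0]]]'
python3 - <<'E'
from h import *
scoop_now()
scoop_go([417,119,1],-1.585,0)
E
```

```text
clock: 40.2
eef_pos: [427.0, 162.6, 30.7]
tool_rot: [3.121, 0.422, 1.534]
force: [0.0, -0.5, -0.7]
width: 12.1
scoop o [426.  119.    5.9] rpy [ 0.012  0.005 -1.593] in trough [ 122.5 -181.4    5.9] nose [ 157.2 -176.9    5.8]
at [427.  162.6  30.7] [3.121 0.422 1.534] F [ 0.  -0.5 -0.7] w 12.1 t 40.2
shift [ 0.06 -0.3   0.15]
turn [ 0.08 -0.04 -0.12]
```

```bash
python3 -m crank '[[[0.04,0,0.09,0.08,0,0],[0.04,0,0.08,0,0,0],[0.03,0,0.06,0,0,0],[0,0,0,0,0,0]]]'
python3 -m crank '[[[0,0,0,0,0,0],[0,0,0,0,0,0],[0,0,0,0,0,0],[0,0,0,0,0,0],[0,0,0,0,0,0],[0,0,0,0,0,0],[0,0,0,0,0,0]]]' -1
python3 - <<'E'
from h import *
scoop_now()
p,P=cloud("top")
Q,_=box(P,[370,70,-3],[480,152,8]);Q=Q[(abs(Q[:,0]-425)<24)&(abs(Q[:,1]-115)<28)];A=np.c_[Q[:,:2]-[425,115],np.ones(len(Q))];print("pan floor",np.linalg.lstsq(A,Q[:,2],rcond=None)[0])
E
```

```text
clock: 40.53
eef_pos: [428.5, 163.9, 27.0]
tool_rot: [3.127, 0.422, 1.531]
force: [-0.3, -1.0, -0.3]
width: 12.0
clock: 41.12
eef_pos: [430.9, 164.1, 28.5]
tool_rot: [3.123, 0.421, 1.528]
force: [1.0, 0.2, 0.0]
width: 85.5
scoop o [429.5 120.5   3.6] rpy [ 0.011  0.006 -1.6  ] in trough [ 120.5 -178.2    3.6] nose [ 155.2 -173.9    3.4]
pan floor [0.005 0.007 3.274]
```

```bash
python3 -m crank '[[[0,0,-0.4,0,0,0],[0,0,-0.8,0,0,0],[0,0,-0.9,0,0,0],[0,0,-0.9,0,0,0],[0,0,-0.9,0,0,0],[0,0,-0.9,0,0,0],[0,0,-0.9,0,0,0],[0,0,0,0,0.9,0],[0,0,0,0,0.9,0],[0,0,0,0,0.9,0],[0,0,0,0,0.9,0],[0,0,0,0,0.6,0]]]'
python3 - <<'E'
from h import *
p,P=cloud("top")
Q,_=box(P,[350,60,18],[480,165,34]);print("pan",rect(Q))
Q,_=box(P,[370,70,-3],[480,152,8]);Q=Q[(abs(Q[:,0]-425)<24)&(abs(Q[:,1]-115)<28)];A=np.c_[Q[:,:2]-[425,115],np.ones(len(Q))];print("pan floor",np.linalg.lstsq(A,Q[:,2],rcond=None)[0])
Q,_=box(P,[600,-280,38],[730,-150,60]);print("knob",len(Q),Q.mean(0),circ(Q),cv2.minEnclosingCircle(Q[:,:2].astype(np.float32)))
Q,_=box(P,[610,-275,7],[730,-160,20]);print("lid",len(Q),rect(Q),np.percentile(Q,[1,50,99],axis=0))
Q,_=box(P,[640,-75,20],[735,15,35]);print("mount",Q.mean(0),np.percentile(Q[:,2],[5,50,95]))
go([672,-216,180],[np.pi,0,0])
E
```

```text
clock: 42.17
eef_pos: [428.1, 244.5, 191.4]
tool_rot: [3.126, -0.036, 1.549]
force: [-1.0, -1.3, 0.1]
width: 85.1
pan ((428.72686767578125, 122.40834045410156), (74.19476318359375, 57.94254684448242), 88.5680160522461)
pan floor [-0.004  0.01   3.435]
knob 127 [ 672.468 -215.069   42.129] (array([ 694.439, -193.248]), np.float64(33.496439233301885)) ((698.0150146484375, -191.21292114257812), 46.55228042602539)
lid 1437 ((672.059814453125, -216.4130401611328), (77.61402893066406, 79.31271362304688), 89.81623077392578) [[ 634.635 -253.536    7.674]
 [ 670.094 -214.555   11.359]
 [ 709.284 -179.369   15.253]]
mount [664.966 -56.929  28.274] [25.294 28.368 31.074]
at [428.1 240.8 190.9] [ 3.128 -0.034  1.545] F [-0.3 -3.6  0.3] w 85.6 t 42.2
shift [-15.01   8.52  -0.03]
turn [-0.15 -0.36 14.75]
```

```bash
python3 - <<'E'
from h import *
p,P=cloud("top"); c=p["color"].astype(int)
cv2.imwrite("pics/e1.png",cv2.resize(p["color"][160:250,230:350,::-1],(640,480)))
Q,_=box(P,[630,-95,22],[735,10,34]); print("mount",len(Q),cv2.minEnclosingCircle(Q[:,:2].astype(np.float32)),rect(Q))
A=np.c_[Q[:,:2]-Q[:,:2].mean(0),np.ones(len(Q))];print(np.linalg.lstsq(A,Q[:,2],rcond=None)[0])
a=-np.radians(1.37); d=Ro.from_euler("z",a).inv().apply([Q[:,0].mean()-687.1,Q[:,1].mean()+14.2,0]);print("in tray",d)
E
```

```text
mount 656 ((665.314453125, -59.68649673461914), 24.96113395690918) ((665.447998046875, -60.53907012939453), (48.09918975830078, 49.404422760009766), 89.64938354492188)
[ 0.008 -0.004 28.255]
in tray [-21.007 -46.131   0.   ]
```

View pics/e1.png

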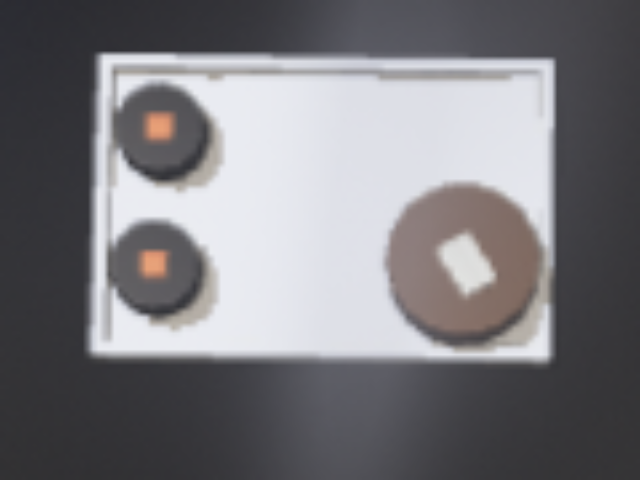

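```bash
python3 -m crank '[[[-0.6,0.3,0,0,-0.3,0],[-0.95,0.54,0,0,0,0],[-0.95,0.54,0,0,0,0],[-0.95,0.54,0,0,0,0],[-0.95,0.54,0,0,0,0],[-0.95,0.54,0,0,0,0],[-0.95,0.54,0,0,0,0],[-0.95,0.54,0,0,0,0],[-0.95,0.54,0,0,0,0],[-0.95,0.54,0,0,0,0],[-0.95,0.54,0,0,0,0],[-0.95,0.54,0,0,0,0]]]' -0.2
python3 - <<'E'
from h import *
go([672.5,-215.8,150],[np.pi,0,1.55])
E
```

```text
clock: 43.27
eef_pos: [617.0, -85.1, 192.7]
tool_rot: [3.14, 0.011, 1.576]
force: [0.6, -0.1, -0.3]
width: 51.0
at [617.  -85.1 192.7] [3.14  0.011 1.576] F [ 0.6 -0.1 -0.3] w 51.0 t 43.3
shift [-4.35  1.82  1.47]
turn [0.02 0.1  0.25]
```

```bash
python3 -m crank '[[[-0.85,0.33,0.2,0,0,0],[-0.85,0.33,0.2,0,0,0],[-0.85,0.33,0.2,0,0.1,0.2],[-0.7,0.33,0.2,0,0,0],[-0.4,0.2,0.2,0,0,0],[0,0,0,0,0,0],[0,0,0,0,0,0]]]' -0.2
python3 - <<'E'
from h import *
go([672.5,-215.8,60],[np.pi,0,1.55])
E
```

```text
clock: 43.85
eef_pos: [670.2, -200.8, 157.5]
tool_rot: [-3.134, 0.01, 1.551]
force: [-0.0, 0.5, 1.2]
width: 51.1
at [ 670.2 -200.8  157.5] [-3.134  0.01   1.551] F [-0.   0.5  1.2] w 51.1 t 43.9
shift [-0.47  0.11  3.25]
turn [-0.08  0.1   0.01]
```

```bash
python3 -m crank '[[[-0.46,0.11,0.8,0,0.1,0],[0,0,0.9,0,0,0],[0,0,0.9,0,0,0],[0,0,0.9,0,0,0],[0,0,0.6,0,0,0],[0,0,0,0,0,0],[0,0,0,0,0,0]]]' -0.2
python3 - <<'E'
from h import *
go([672.5,-215.8,-8],[np.pi,0,1.55])
E
```

```text
clock: 44.43
eef_pos: [676.5, -196.6, 34.5]
tool_rot: [-3.134, -0.004, 1.567]
force: [-0.5, -0.1, 0.2]
width: 51.1
at [ 676.5 -196.6   34.5] [-3.134 -0.004  1.567] F [-0.5 -0.1  0.2] w 51.1 t 44.4
shift [-0.65 -0.12  1.41]
turn [-0.07 -0.04  0.17]
```

```bash
python3 -m crank '[[[-0.65,-0.12,0,0,0,0.15],[0,0,0,0,0,0],[0,0,0,0,0,0]]]' -0.2
python3 - <<'E'
from h import *
go([672.5,-215.8,-8],[np.pi,0,1.55])
E
```

```text
clock: 44.68
eef_pos: [675.3, -212.0, 38.6]
tool_rot: [-3.138, -0.005, 1.556]
force: [1.1, 0.4, 0.4]
width: 51.3
at [ 675.3 -212.    38.6] [-3.138 -0.005  1.556] F [1.1 0.4 0.4] w 51.3 t 44.7
shift [-0.13 -0.08  1.55]
turn [-0.04 -0.04  0.06]
```

```bash
python3 -m crank '[[[-0.2,-0.08,0.5,0,0,0],[-0.05,0,0.5,0,0,0],[0,0,0.4,0,0,0],[0,0,0.15,0,0,0],[0,0,0,0,0,0]]]' -0.2
python3 - <<'E'
from h import *
go([672.5,-215.8,-8],[np.pi,0,1.55])
E
```

```text
clock: 45.1
eef_pos: [674.4, -221.7, -8.7]
tool_rot: [3.14, -0.002, 1.555]
force: [-0.4, -0.2, 0.1]
width: 50.9
at [ 674.4 -221.7   -8.7] [ 3.14  -0.002  1.555] F [-0.4 -0.2  0.1] w 50.9 t 45.1
shift [ 0.19 -0.07 -0.02]
turn [ 0.01 -0.02  0.05]
```

```bash
python3 -m crank '[[[0.19,-0.07,0.05,0,0,0],[0,0,0,0,0,0]]]' -0.2
python3 -m crank '[[[0,0,0,0,0,0],[0,0,0,0,0,0],[0,0,0,0,0,0],[0,0,0,0,0,0],[0,0,0,0,0,0],[0,0,0,0,0,0],[0,0,0,0,0,0]]]' 1
python3 - <<'E'
from h import *
go([672.5,-215.8,100],[np.pi,0,1.55])
E
```

```text
clock: 45.27
eef_pos: [671.3, -214.9, -11.9]
tool_rot: [-3.14, -0.003, 1.555]
force: [1.0, 1.6, 0.1]
width: 51.3
clock: 45.85
eef_pos: [671.4, -213.7, -11.3]
tool_rot: [-3.141, -0.003, 1.556]
force: [-0.3, -0.1, -1.6]
width: 20.0
at [ 671.4 -213.7  -11.3] [-3.141 -0.003  1.556] F [-0.3 -0.1 -1.6] w 20.0 t 45.9
shift [-0.06  0.03 -3.71]
turn [-0.01 -0.03  0.06]
```

```bash
python3 -m crank '[[[0,0,-0.3,0,0,0],[0,0,-0.7,0,0,0],[0,0,-0.8,0,0,0],[0,0,-0.8,0,0,0],[0,0,-0.8,0,0,0],[0,0,-0.8,0,0,0],[0,0,-0.8,0,0,0],[0,0,-0.5,0,0,0],[0,0,0,0,0,0]]]'
python3 - <<'E'
from h import *
go([510,-157.6+2,165],[np.pi,0,1.55])
E
```

```text
clock: 46.6
eef_pos: [668.7, -214.1, 161.8]
tool_rot: [-3.134, -0.005, 1.557]
force: [1.3, 0.7, -2.6]
width: 20.4
at [ 668.7 -214.1  161.8] [-3.134 -0.005  1.557] F [ 1.3  0.7 -2.6] w 20.4 t 46.6
shift [ 1.88 -5.32 -0.06]
turn [-0.08 -0.04  0.07]
```

```bash
python3 -m crank '[[[0.1,-0.3,0,0,0,0],[0.23,-0.62,0,0,0,0],[0.26,-0.75,0,0,0,0],[0.26,-0.75,0,0,0,0],[0.26,-0.75,0,0,0,0],[0.26,-0.75,0,0,0,0],[0.26,-0.7,0,0,0,0],[0.15,-0.4,0,0,0,0],[0,0,0,0,0,0],[0,0,0,0,0,0]]]'
python3 - <<'E'
from h import *
go([510,-155.6,165],[np.pi,0,1.55])
s,e,R=pose()
for n in("side","top"):
    p,P=cloud(n); L=P-e
    Q,_=box(L,[-48,-48,9],[48,48,28]); z=np.median(Q[:,2]); print(n,len(Q),z,np.percentile(Q,[0.5,50,99.5],axis=0))
    if len(Q)>10:
        c=cv2.minEnclosingCircle(Q[:,:2].astype(np.float32)); print(c)
        T=Q[Q[:,2]>18]; 
        A=np.c_[T[:,:2],np.ones(len(T))];print(np.linalg.lstsq(A,T[:,2],rcond=None)[0])
cv2.imwrite("pics/f1.png",cv2.resize(p["color"][240:350,320:440,::-1],(480,440)))
E
```

```text
clock: 47.43
eef_pos: [506.6, -156.1, 158.3]
tool_rot: [-3.128, -0.005, 1.556]
force: [1.2, -0.9, -3.4]
width: 20.2
at [ 506.6 -156.1  158.3] [-3.128 -0.005  1.556] F [ 1.2 -0.9 -3.4] w 20.2 t 47.4
shift [ 0.02  0.11 -0.22]
turn [-0.13 -0.05  0.06]
side 615 23.201948202434238 [[-39.819 -29.707  13.046]
 [ -0.291  13.63   23.202]
 [ 37.149  37.829  27.47 ]]
((-0.6077146530151367, -1.2813307046890259), 40.699153900146484)
[-0.01  -0.022 23.414]
top 469 22.693144679543167 [[-34.883   7.036  19.213]
 [ -5.379  25.577  22.693]
 [ 35.549  36.996  25.813]]
((0.323760986328125, 11.649971961975098), 36.69747543334961)
[-0.019  0.001 22.542]
```

```bash
python3 -m crank '[[[0,0.13,0,-0.13,-0.05,0],[0,0,0.35,0,0,0],[0,0,0.4,0,0,0],[0,0,0.3,0,0,0],[0,0,0,0,0,0],[0,0,0,0,0,0]]]'
python3 - <<'E'
from h import *
go([510.6,-156.3,108],[np.pi,0,1.55])
E
```

```text
clock: 48.03
eef_pos: [516.9, -157.3, 123.0]
tool_rot: [3.135, -0.0, 1.554]
force: [-0.1, -0.4, -3.6]
width: 20.8
at [ 516.9 -157.3  123. ] [ 3.135 -0.     1.554] F [-0.1 -0.4 -3.6] w 20.8 t 48.0
shift [ 0.03 -0.22  0.5 ]
turn [ 0.06 -0.    0.04]
```

```bash
python3 -m crank '[[[0.03,-0.2,0,0.06,0,0],[0,0,0,0,0,0]]]'
python3 - <<'E'
from h import *
go([510.6,-156.3,108],[np.pi,0,1.55])
E
```

```text
clock: 48.2
eef_pos: [510.6, -156.0, 122.4]
tool_rot: [-3.141, -0.001, 1.554]
force: [-0.4, -0.6, -3.0]
width: 20.3
at [ 510.6 -156.   122.4] [-3.141 -0.001  1.554] F [-0.4 -0.6 -3. ] w 20.3 t 48.2
shift [-0.01  0.    0.48]
turn [-0.01 -0.01  0.04]
```

```bash
python3 -m crank '[[[0,0,0.2,0,0,0],[0,0,0.15,0,0,0],[0,0,0.1,0,0,0],[0,0,0,0,0,0]]]'
python3 -m crank '[[[0,0,0.1,0,0,0],[0,0,0.05,0,0,0],[0,0,0,0,0,0]]]'
```

```text
clock: 48.53
eef_pos: [511.8, -156.1, 110.7]
tool_rot: [3.139, 0.001, 1.554]
force: [-1.4, -0.9, 2.9]
width: 20.4
clock: 48.78
eef_pos: [512.0, -156.2, 111.3]
tool_rot: [3.137, 0.005, 1.554]
force: [-0.5, -0.1, -3.2]
width: 20.4
```

```bash
python3 -m crank '[[[-0.03,-0.04,0.15,0,0,0],[0,0,0,0,0,0],[0,0,0,0,0,0],[0,0,0,0,0,0],[0,0,0,0,0,0],[0,0,0,0,0,0],[0,0,0,0,0,0]]]' -0.2
python3 -m crank '[[[0,0,-0.4,0,0,0],[0,0,-0.8,0,0,0],[0,0,-0.9,0,0,0],[0,0,-0.9,0,0,0],[0,0,-0.9,0,0,0],[0,0,-0.9,0,0,0],[0.9,0,0,0,0,0],[0.9,0,0,0,0,0],[0.9,0,0,0,0,0],[0.9,0,0,0,0,0],[0.5,0,0,0,0,0],[0,0,0,0,0,0]]]'
python3 - <<'E'
from h import *
p,P=cloud("top"); s,S2=cloud("side")
cv2.imwrite("pics/g1.png",np.hstack([cv2.resize(p["color"][140:420,120:540,::-1],(480,320)),cv2.resize(s["color"][150:290,300:440,::-1],(320,320))]))
for n,C in(("top",P),("side",S2)):
    Q,_=box(C,[460,-207,126],[560,-107,138]); T=Q[np.linalg.norm(Q[:,:2]-[510,-157.6],axis=1)<36]
    A=np.c_[T[:,:2]-[510,-157.6],np.ones(len(T))];print(n,"lid top",len(T),np.linalg.lstsq(A,T[:,2],rcond=None)[0])
    K,_=box(C,[480,-187,155],[540,-127,175]); print("knob",len(K),K.mean(0) if len(K) else 0)
Q,_=box(P,[630,-95,22],[735,10,34]); print("mount",len(Q),cv2.minEnclosingCircle(Q[:,:2].astype(np.float32)))
Q,_=box(P,[440,-480,100],[600,-290,175]);print("lever",len(Q),np.percentile(Q,[1,50,99],axis=0))
Q,_=box(P,[350,60,18],[480,165,34]);print("pan",rect(Q))
go([0,0,0])
E
```

```text
clock: 49.37
eef_pos: [510.6, -157.3, 107.0]
tool_rot: [3.137, 0.006, 1.554]
force: [-0.3, 0.4, 0.3]
width: 50.9
clock: 50.37
eef_pos: [514.3, -31.1, 255.9]
tool_rot: [3.134, 0.004, 1.547]
force: [0.1, 0.5, 0.7]
width: 51.0
top lid top 1621 [  0.067  -0.026 132.019]
knob 178 [ 511.004 -157.462  162.807]
side lid top 531 [  0.071  -0.029 132.903]
knob 101 [ 509.137 -153.479  161.554]
mount 64 ((672.151123046875, -76.06643676757812), 17.046730041503906)
lever 853 [[ 468.576 -344.877  124.323]
 [ 520.559 -329.609  159.973]
 [ 546.728 -291.776  164.673]]
pan ((418.056396484375, 154.96551513671875), (39.03799819946289, 11.719098091125488), 15.700334548950195)
at [514.1 -34.9 255.6] [3.135 0.006 1.543] F [ 0.3 -0.4 -0.6] w 51.4 t 50.5
shift [  0.74 -17.22   8.4 ]
```

View pics/g1.png

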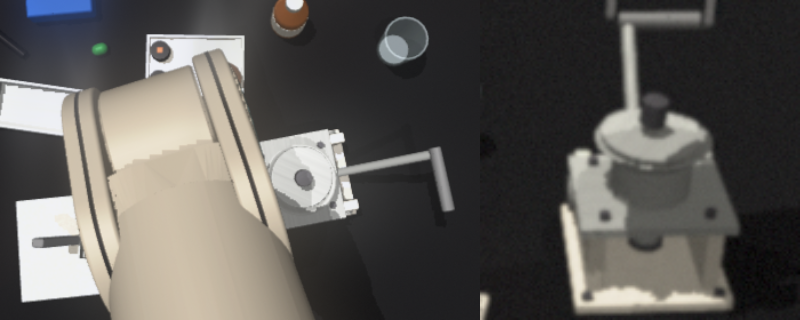

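```bash
python3 -m crank '[[[-0.4,0.1,0,0,0,0],[-0.7,0.15,0.2,0,0,0],[-0.8,0.15,0.5,0,0,0],[-0.8,0.15,0.5,0,0,0],[-0.8,0.15,0.5,0,0,0],[-0.6,0.1,0.5,0,0,0],[-0.2,0,0.4,0,0,0],[0,0,0,0,0,0],[0,0,0,0,0,0]]]' 1
python3 - <<'E'
from h import *
go([539,-166,112],[np.pi,0,1.55])
E
```

```text
clock: 51.22
eef_pos: [533.1, -193.9, 173.6]
tool_rot: [3.136, 0.016, 1.522]
force: [0.5, 0.8, 0.7]
width: -0.0
at [ 533.1 -193.9  173.6] [3.136 0.016 1.522] F [0.5 0.8 0.7] w -0.0 t 51.2
shift [0.97 0.14 2.04]
turn [ 0.05  0.15 -0.27]
```

```bash
python3 -m crank '[[[0.8,0.14,0,0,0.15,-0.25],[0.1,0,0,0,0,0],[0,0,0.4,0,0,0],[0,0,0.5,0,0,0],[0,0,0.4,0,0,0],[0,0,0.2,0,0,0],[0,0,0,0,0,0]]]' 1
python3 - <<'E'
from h import *
go([539,-166,112],[np.pi,0,1.55])
E
```

```text
clock: 51.8
eef_pos: [542.9, -157.5, 133.2]
tool_rot: [3.127, -0.002, 1.56]
force: [-0.9, 0.4, -0.9]
width: -0.2
at [ 542.9 -157.5  133.2] [ 3.127 -0.002  1.56 ] F [-0.9  0.4 -0.9] w -0.2 t 51.8
shift [-0.28 -0.14  0.7 ]
turn [ 0.14 -0.02  0.09]
```

```bash
python3 -m crank '[[[-0.25,-0.12,0.3,0.1,0,0],[0,0,0.3,0,0,0],[0,0,0.1,0,0,0],[0,0,0,0,0,0]]]' 1
python3 -m crank '[[[0,0,0.15,0,0,0],[0,0,0.15,0,0,0]]]' 1
python3 -m crank '[[[0,0,0.2,0,0,0],[0,0,0.2,0,0,0]]]' 1
```

```text
clock: 52.13
eef_pos: [540.9, -164.2, 112.7]
tool_rot: [3.135, -0.001, 1.563]
force: [-1.0, 0.9, 0.3]
width: -0.1
clock: 52.3
eef_pos: [542.6, -164.6, 108.8]
tool_rot: [3.132, 0.002, 1.562]
force: [-18.8, 3.1, 67.7]
width: 0.3
clock: 52.47
eef_pos: [542.6, -164.8, 109.0]
tool_rot: [3.131, 0.01, 1.56]
force: [-16.3, 2.8, 50.5]
width: -0.3
```

```bash
python3 -m crank '[[[0,0,-0.3,0,0,0],[0,0,-0.8,0,0,0],[0,0,-0.9,0,0,0],[0,0,-0.9,0,0,0],[0,0,-0.9,0,0,0],[0,0,-0.9,0,0,0],[0.9,0,0,0,0,0],[0.9,0,0,0,0,0],[0.9,0,0,0,0,0],[0.9,0,0,0,0,0],[0.5,0,0,0,0,0],[0,0,0,0,0,0]]]'
cat > chk.py <<'E'
from h import *
p,P=cloud("top"); s,S2=cloud("side")
for n,C in(("top",P),("side",S2)):
    Q,_=box(C,[460,-207,122],[560,-107,138]); r=np.linalg.norm(Q[:,:2]-[510,-157.6],axis=1); T=Q[(r<36)&(r>13)]
    A=np.c_[T[:,:2]-[510,-157.6],np.ones(len(T))];print(n,"lid top",len(T),np.linalg.lstsq(A,T[:,2],rcond=None)[0])
    K,_=box(C,[480,-187,155],[540,-127,175]); print("knob",len(K),K.mean(0) if len(K) else 0)
    Q=C[(np.abs(C[...,2]-80)<5)&(np.linalg.norm(C[...,:2]-[510,-157.6],axis=-1)<85)]; A=np.c_[Q[:,:2]-[510,-157.6],np.ones(len(Q))];print("plate plane",len(Q),np.linalg.lstsq(A,Q[:,2],rcond=None)[0])
go([0,0,0])
E
python3 chk.py
```

```text
clock: 53.47
eef_pos: [544.7, -38.1, 262.2]
tool_rot: [3.118, 0.015, 1.553]
force: [0.6, 1.0, 0.3]
width: -0.1
top lid top 994 [  0.063  -0.017 132.13 ]
knob 181 [ 510.949 -157.168  162.531]
plate plane 1105 [-0.     0.005 80.609]
side lid top 485 [  0.061  -0.052 132.641]
knob 104 [ 509.034 -152.709  161.544]
plate plane 1533 [ 0.002 -0.011 80.962]
at [544.7 -42.1 261.9] [3.119 0.017 1.549] F [-0.3 -0.1 -0. ] w -0.2 t 53.6
shift [  1.15 -18.38   8.29]
```

The last picture shows the lid in the mouth, but both cameras measure a tilt of about 0.065 rad. I'll regrip the knob and reseat it.

```bash
python3 -m crank '[[[-0.3,-0.2,0,0.2,0.1,0],[-0.7,-0.3,0,0,0,0],[-0.8,-0.3,0.3,0,0,0],[-0.8,-0.3,0.4,0,0,0],[-0.7,0,0.4,0,0,0],[-0.4,0,0.3,0,0,0],[0,0,0,0,0,0],[0,0,0,0,0,0]]]' -0.2
python3 - <<'E'
from h import *
go([510.9,-157,160],[np.pi,0,1.55])
E
```

```text
clock: 54.23
eef_pos: [506.1, -171.2, 217.9]
tool_rot: [3.141, 0.012, 1.533]
force: [-0.1, 0.5, 0.4]
width: 51.5
at [ 506.1 -171.2  217.9] [3.141 0.012 1.533] F [-0.1  0.5  0.4] w 51.5 t 54.2
shift [0.5  0.14 1.92]
turn [ 0.    0.11 -0.17]
```

```bash
python3 -m crank '[[[0.4,0.14,0.2,0,0.1,-0.15],[0,0,0.5,0,0,0],[0,0,0.6,0,0,0],[0,0,0.5,0,0,0],[0,0,0,0,0,0]]]' -0.2
python3 - <<'E'
from h import *
go([510.9,-157,110],[np.pi,0,1.55])
E
```

```text
clock: 54.65
eef_pos: [516.7, -150.3, 164.2]
tool_rot: [3.132, -0.004, 1.558]
force: [-0.0, 0.8, -0.1]
width: 51.1
at [ 516.7 -150.3  164.2] [ 3.132 -0.004  1.558] F [-0.   0.8 -0.1] w 51.1 t 54.6
shift [-0.23 -0.21  1.8 ]
turn [ 0.09 -0.04  0.08]
```

```bash
python3 -m crank '[[[-0.22,-0.2,0.2,0.09,0,0],[0,0,0,0,0,0],[0,-0.03,0.4,0,0,0],[0,-0.03,0.5,0,0,0],[0,0,0.4,0,0,0],[0,0,0,0,0,0]]]' -0.2
python3 - <<'E'
from h import *
go([510.9,-157,110],[np.pi,0,1.55])
E
```

```text
clock: 55.15
eef_pos: [514.1, -151.1, 122.2]
tool_rot: [3.133, -0.006, 1.567]
force: [-0.6, 0.3, -0.0]
width: 51.0
at [ 514.1 -151.1  122.2] [ 3.133 -0.006  1.567] F [-0.6  0.3 -0. ] w 51.0 t 55.1
shift [-0.2  -0.11  0.4 ]
turn [ 0.08 -0.06  0.16]
```

```bash
python3 -m crank '[[[-0.2,-0.12,0.1,0.08,0,0.1],[0,0,0.2,0,0,0],[0,0,0.1,0,0,0],[0,0,0,0,0,0]]]' -0.2
python3 -m crank '[[[0,0,0,0,0,0],[0,0,0,0,0,0],[0,0,0,0,0,0],[0,0,0,0,0,0],[0,0,0,0,0,0],[0,0,0,0,0,0],[0,0,0,0,0,0]]]' 1
python3 - <<'E'
from h import *
go([510.6,-156.5,110],[np.pi,0,1.55])
E
```

```text
clock: 55.48
eef_pos: [512.5, -157.7, 112.2]
tool_rot: [3.138, -0.005, 1.556]
force: [-0.8, 0.1, -0.1]
width: 51.4
clock: 56.07
eef_pos: [510.2, -157.8, 113.4]
tool_rot: [3.142, -0.004, 1.555]
force: [-0.3, 0.0, -3.4]
width: 19.9
at [ 510.2 -157.8  113.4] [ 3.142 -0.004  1.555] F [-0.3  0.  -3.4] w 19.9 t 56.1
shift [0.04 0.01 0.11]
turn [ 0.   -0.04  0.05]
```

```bash
cat > lid.py <<'E'
from h import *
p,C=cloud("side")
Q,_=box(C,[460,-207,118],[560,-107,150]); r=np.linalg.norm(Q[:,:2]-[510,-157.6],axis=1); T=Q[(r<37)&(r>16)]
for _ in range(4):
    A=np.c_[T[:,:2]-[510,-157.6],np.ones(len(T))];s=np.linalg.lstsq(A,T[:,2],rcond=None)[0];T=T[abs(A@s-T[:,2])<2.5]
print("lid plane",len(T),s)
E
python3 lid.py; python3 -m crank '[[[0,0,0.15,0,0,0],[0,0,0.12,0,0,0],[0,0,0.1,0,0,0],[0,0,0,0,0,0]]]'; python3 lid.py
```

```text
lid plane 345 [  0.04   -0.031 133.308]
clock: 56.45
eef_pos: [510.5, -158.1, 114.1]
tool_rot: [3.139, 0.005, 1.555]
force: [-0.4, -1.0, -3.1]
width: 20.1
lid plane 370 [  0.046  -0.033 133.964]
```

```bash
python3 -m crank '[[[0,-0.03,0.1,0,0,0],[0,0,0,0,0,0],[0,0,0,0,0,0],[0,0,0,0,0,0],[0,0,0,0,0,0],[0,0,0,0,0,0],[0,0,0,0,0,0]]]' -0.2
python3 -m crank '[[[0,0,-0.3,0,0,0],[0,0,-0.6,0,0,0],[0,0,-0.8,0,0,0],[0,0,-0.9,0,0,0],[0,0,-0.9,0,0,0],[0,0,-0.9,0,0,0],[0.7,0,0,0,0,0],[0.9,0,0,0,0,0],[0.9,0,0,0,0,0],[0.9,0,0,0,0,0],[0,0,0,0,0,0],[0,0,0,0,0,0]]]'
python3 chk.py; python3 - <<'E'
from h import *
p,C=cloud("top")
Q,_=box(C,[460,-207,118],[560,-107,150]); r=np.linalg.norm(Q[:,:2]-[510,-157.6],axis=1); T=Q[(r<37)&(r>13)]
for _ in range(4):
    A=np.c_[T[:,:2]-[510,-157.6],np.ones(len(T))];s=np.linalg.lstsq(A,T[:,2],rcond=None)[0];T=T[abs(A@s-T[:,2])<2.5]
tilt=np.hypot(*s[:2]); print(s,tilt)
if tilt<0.085 and s[2]<135: print("finish",ctrl.finish_job())
E
```

```text
clock: 57.08
eef_pos: [511.0, -158.1, 109.3]
tool_rot: [3.138, 0.003, 1.555]
force: [-0.0, 0.4, -0.9]
width: 51.2
clock: 58.08
eef_pos: [513.0, -52.2, 255.2]
tool_rot: [3.132, 0.003, 1.552]
force: [-0.7, -0.4, 0.1]
width: 50.9
top lid top 300 [  0.071  -0.029 131.849]
knob 0 0
plate plane 744 [-0.002  0.018 81.187]
side lid top 488 [  0.068  -0.05  132.556]
knob 104 [ 509.259 -153.032  161.534]
plate plane 1531 [ 0.001 -0.013 80.989]
at [513.1 -52.6 255. ] [3.132 0.002 1.551] F [-0.1 -0.8 -1.2] w 51.1 t 58.2
shift [  1.43 -17.21   8.34]
[  0.061  -0.018 132.364] 0.06339986926508057
the job is handed in; nothing more can be done
finish None
```

I finished the whole sequence and handed the job in at about 58 s. Every check was within limits, but the lid isn't quite level.

- **Mount:** I pushed it up with the lever and set it in the tray the right way up. It was later found shifted into the tray corner, apparently the random knock. It still lay flat and in bounds, at x −21 mm and y −46 mm in the tray, so I left it there.
- **Lever:** it is back up; when I raised it, the rod measured flush with the mould floor.
- **Pellets:** all five were scooped from the trough. After tipping, all five showed in the mould, their tops about 17 mm below the rim.
- **Scoop:** it measured flat on the sheet after I let go and backed away.
- **Lid:** it is in the mouth, its centre within about 3 mm and its underside about 7 mm below the rim. It is tilted, and pressing on the high side (up to 68 N on the wrist) and regripping to reseat it didn't cure that. My last readings were 0.063 to 0.084 rad, depending on camera and fit, against the limit of 0.1.

The real fingertips sit about 25 mm short of the reported TCP. That cost one missed grasp on the mount, and the lever's first "grip" was closed fingers pressing on the bar from above. I corrected for it afterwards. I didn't re-measure the mount, scoop or lever after the final lid attempt, because the arm hid the mount and scoop from the top camera.

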